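Load the parts jars into the teak rack

ROBOT

A 7-joint arm with a two-finger parallel gripper is mounted at the origin on the work surface. World frame = base frame: x ahead of the robot, y to its left, z up, the work surface at z = 0. Lengths are in mm, angles in rad, forces in N, time in s.
With the tool pointing down it reaches from about 400 to 850 mm from the base axis. Payload 4.5 kg.
Tool frame: the origin (TCP) lies midway between the tips of the shut fingers; the grasp point (between the pads) lies 19 mm behind it (tcp_to_grasp is the distance from the TCP to the grasp point, in mm); z points along the fingers, y is the line along which they close (so a half turn about z gives the same grasp; the last joint's range is limited). The gripper opens to 88 mm and grips with 3 to 60 N. Pads are 18 mm wide; open, the fingers measure 123 mm over their backs; the gripper's body (75 mm by 187 mm) begins 45 mm behind the grasp point.
Start: joints at [1.183, 0.689, -0.195, 1.565, 0.157, 0.902, -0.215], TCP at [255.909, -570.235, 200.843] pointing down, gripper open.
Joint ranges: [-3.01, 3.01], [-0.46, 2.08], [-1.47, 1.51], [0.13, 2.56], [-1, 4.14], [0.04, 2.09], [-2.66, 2.66]. Speed limits (rad/s): [2.57, 2.57, 3.14, 3.14, 3.14, 3.14, 3.14].

INTERFACE

Orientations are given as [roll, pitch, yaw] about the fixed x, y, z axes, in that order (R = Rz(yaw) Ry(pitch) Rx(roll)).
In Python, from station import read_state, camera, close_job, tcp_to_grasp gives the robot as it stands.
- The arm moves only by the tool servo_tool, never from a script. Its argument "deltas" is a list of rows, each an object of numbers: "grip": the closure, from -1 (fully open) to 1 (shut); "tx", "ty", "tz": the shift along the tool's x, y, z in cm; "ax", "ay", "az": the turn, a rotation vector about the tool's x, y, z in rad. A call has 1 to 8 rows; each row shifts and turns the commanded pose from where the row before left it, along the tool's axes as they then stand; what a row does not reach is not made up. A row lasts 1/12 s, in which the tool goes at most 41.7 mm and 7.16 degrees, less where a joint would pass 70% of its speed; a pose out of reach is approached as far as the arm can. A call is refused whole if a number of a shift passes 4.17 or a number of a turn 0.125, either way. A call with a gripper value outside its range is refused whole. The fingers move at their own pace and stop on an object; "squeeze" is the grip in N (left out, the last holds). Time passes only in rows, so rows that do not move let the fingers close. It gives the time, the measured TCP pose, the force, the opening and the grip force at its end, in the units of the state.
- read_state(): the state, without advancing time (a new reading comes with each control period).
- camera(name): name is "side" or "top"; returns a dict with "pixels" (400x640x3 uint8, blue, green, red), "range_z" (400x640 float32, mm along the optical axis (not along the pixel's ray), 0 where there is no reading), "fx", "fy", "cx", "cy" (pixels), "dist_coeffs" ([k1, k2, p1, p2, k3] as OpenCV has them; the pictures are not rectified), "eye" and "attitude" of the camera in the world. Camera axes: x right, y down, z forward; pixel columns grow to the right and rows downward; lengths in mm; the calibration is good to about 2 mm. A picture is of the moment at which its call begins.
- close_job(): hands the job in; it is judged then, once.
The state is a dict: "time": time; "qpos": joint angles; "qvel": joint speeds; "effort": joint torques, N m; "position": TCP position; "eef_rot": TCP orientation; "contact_force": force on the tool from outside, world axes, zero at the start; "torque": the same for the moment, N m; "width": finger opening in mm; "finger_force": force on a finger pad.
Only numpy, scipy, OpenCV 4.12 (cv2) and the standard library are available. Lean on these libraries where they do the work, as an engineer would, in place of code of your own. Each camera call takes 0.05 s, during which the arm holds its last target. There are 200 camera calls.

TASK

Stand the three capped glass jars upright in the five-cell teak rack, one per cell, each pressed fully home so that its floor has gone all the way down. The cork floors look alike, but two of them are locked and will not sink: find by feel which ones give, and leave no jar standing proud on a locked floor. Do not tip a jar over, and leave the other things on the bench where they are.

Things in the scene. Friction and masses are not known exactly. Their poses are not given: they have to be found in the camera images.
- rack: Narrow dark teak jar rack fixed to the bench, 210 mm long (its y axis), 46 wide (its x axis), 50 high: one row of five square open-topped cells, each 36 x 36 mm, centred at y = -82, -41, 0, 41 and 82 mm; walls 5 mm. Origin: centre of its underside; z up. A jar on a raised or locked floor stands 44 mm proud of the rim, a jar fully home 30 mm.
- rack_mid (a point): Centre of the middle cell's mouth, level with the rim. The floors of all five cells are cork, top 26 mm below the rim, and look alike; three of them, in other cells each time, slide down 14 mm to a stop (40 mm below the rim) when pressed through a jar with about 5 N, and stay down. The other two are locked and do not move.
- jar_a_center (a point): Centre (half-way up, 35 mm above its foot) of a small upright capped jar, one of three alike: plain cylinder 30 mm in diameter, 70 mm tall, lower 52 mm clear glass, upper 18 mm aluminium cap of the same diameter; about 60 to 130 g. z axis runs foot to cap. Grip it by its upper 24 mm, so that the fingers stay above the rack's rim.
- jar_a: The same jar's body; origin at the centre of its foot
- jar_b_center (a point): Centre (half-way up, 35 mm above its foot) of a small upright capped jar, one of three alike: plain cylinder 30 mm in diameter, 70 mm tall, lower 52 mm clear glass, upper 18 mm aluminium cap of the same diameter; about 60 to 130 g. z axis runs foot to cap. Grip it by its upper 24 mm, so that the fingers stay above the rack's rim.
- jar_b: The same jar's body; origin at the centre of its foot
- jar_c_center (a point): Centre (half-way up, 35 mm above its foot) of a small upright capped jar, one of three alike: plain cylinder 30 mm in diameter, 70 mm tall, lower 52 mm clear glass, upper 18 mm aluminium cap of the same diameter; about 60 to 130 g. z axis runs foot to cap. Grip it by its upper 24 mm, so that the fingers stay above the rack's rim.
- jar_c: The same jar's body; origin at the centre of its foot
- ring_dish: White ceramic ring dish, 90 mm across, 22 mm high; a bystander, to be left where it is. Origin: centre of its underside.
- case_holder: Red aluminium case holder, 40 mm in diameter, 34 mm high; a bystander, to be left where it is. Origin: centre of its underside.
- tweezer: Steel tweezer lying flat, about 125 mm long, 8 mm high; a bystander, to be left where it is. Origin: centre of its underside. Its length is its x axis.
- screwdriver: Black-handled screwdriver lying flat, 150 mm long; a bystander, to be left where it is. Origin: centre of its underside. Its length is its x axis.
- loupe: Black eye loupe, 36 mm in diameter, 28 mm high; a bystander, to be left where it is. Origin: centre of its underside.

How it is judged:
By the outcome, as a careful person would: the job done as asked, in the order asked, and still so for the second after the job is handed in, with the robot touching nothing.
It also fails if it takes over 72 s, if anything falls off the work surface, if the arm or the gripper's body presses on something with over 40 N, if the wrist force passes 120 N, or if a joint passes its speed limit or range.

## Working session

There is one attempt and no reset: what is moved stays moved. The work goes in short steps, Python scripts to look and compute and a tool call to move; the robot and the scene stay as the last step left them, time stands still between calls to the robot, and variables do not carry over. Pictures are saved under pics/ and viewed, at most 10 in all, crops included, and the job is handed in when it is done.

Besides the shell and the picture viewer there is one more tool, called after "Emit:" as name(argument=value, ...), one argument or row to a line, values as JSON. servo_tool: Moves the arm, as the interface text tells. Its arguments: {"type":"object","properties":{"deltas":{"type":"array"},"squeeze":{"type":"number"}},"required":["deltas"]}

```bash
mkdir -p pics; cat > h.py <<'E'
import numpy as np, cv2
from station import read_state, camera, close_job, tcp_to_grasp
from scipy.spatial.transform import Rotation as R
def att(a):
    a=np.array(a,float)
    return a if a.shape==(3,3) else (R.from_quat(a).as_matrix() if a.size==4 else R.from_euler('xyz',a).as_matrix())
def cloud(c):
    z=c['range_z'];h,w=z.shape
    u,v=np.meshgrid(np.arange(w),np.arange(h))
    K=np.array([[c['fx'],0,c['cx']],[0,c['fy'],c['cy']],[0,0,1.]])
    p=cv2.undistortPoints(np.stack([u,v],-1).reshape(-1,1,2).astype(float),K,np.array(c['dist_coeffs'],float)).reshape(h,w,2)
    P=np.dstack([p*z[...,None],z])
    W=P@att(c['attitude']).T+np.array(c['eye'])
    W[z==0]=np.nan
    return W
E
python3 - <<'E'
from h import *
s=read_state();print({k:np.round(v,3) for k,v in s.items()},tcp_to_grasp)
for n in('top','side'):
    c=camera(n);cv2.imwrite(f'pics/{n}0.png',c['pixels']);print(n,c['eye'],c['attitude'],c['fx']);np.save(f'{n}0.npy',cloud(c))
    W=cloud(c);print(np.nanmedian(W[...,2]),[np.round(W[v,u]) for v,u in((100,100),(200,320),(300,500))])
E
```

```text
{'time': np.float64(0.0), 'qpos': array([ 1.183,  0.69 , -0.195,  1.566,  0.157,  0.902, -0.215]), 'qvel': array([-0.001,  0.   , -0.002, -0.001, -0.001, -0.002, -0.001]), 'effort': array([-0.0000e+00, -5.2756e+01, -1.2670e+00, -1.5343e+01, -5.3000e-02,
        7.0000e-03,  0.0000e+00]), 'position': array([ 255.548, -569.617,  200.006]), 'eef_rot': array([-3.14 ,  0.   ,  0.422]), 'contact_force': array([ 0.585, -0.291,  0.79 ]), 'torque': array([-0.034,  0.034, -0.025]), 'finger_force': np.float64(0.0), 'width': np.float64(88.055)} 18.700000000000003
top [ 335.02232089   -6.12484109 1088.07155713] [-2.92163292  0.00366522 -1.56636155] 398.0159945922222
0.17740842121384048 [array([891., 671.,   2.]), array([585.,   6.,  -0.]), array([ 312., -476.,    1.])]
side [198.24251211 601.20673781 562.11707343] [-2.2064545  -0.01590255 -2.60212986] 365.2294979291162
0.5133022144655115 [array([1224.,   58.,  169.]), array([581., -63.,   1.]), array([127.,  31.,   0.])]
```

View pics/top0.png

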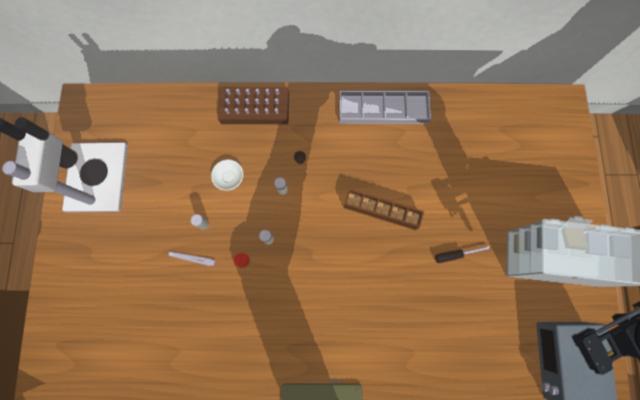

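View pics/side0.png

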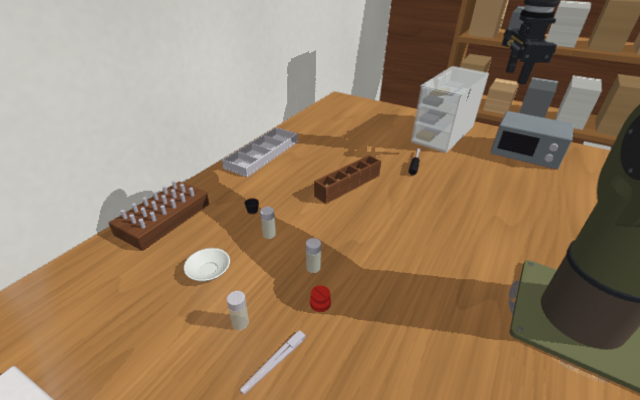

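The top view shows jars at about (197,221), (265,237) and (281,185), and the rack running from (346,200) to (421,220). The loupe is at (300,157), the red holder at (241,260) and the dish at (227,175).

```bash
cat > loc.py <<'E'
from h import *
from scipy.optimize import least_squares
def jars(W,guess):
    out=[]
    for g in guess:
        m=(np.hypot(W[...,0]-g[0],W[...,1]-g[1])<35)&(W[...,2]>15)&(W[...,2]<85)
        P=W[m]; out.append(P)
    return out
E
python3 - <<'E'
from loc import *
T=np.load('top0.npy');S=np.load('side0.npy')
for (u,v) in((197,221),(265,237),(281,185)):
    g=T[v-2:v+3,u-2:u+3].reshape(-1,3); g=np.nanmedian(g,0)
    r=[]
    for W in(T,S):
        m=(np.hypot(W[...,0]-g[0],W[...,1]-g[1])<35)&(W[...,2]>60)&(W[...,2]<85);P=W[m]
        t=P[P[:,2]>66.5]
        r.append((len(P),np.round(np.median(t,0),1),np.round((t.min(0)+t.max(0))/2,1),np.round(np.ptp(t,axis=0),1)))
    # side surface circle fit from S
    m=(np.hypot(S[...,0]-g[0],S[...,1]-g[1])<35)&(S[...,2]>10)&(S[...,2]<64);P=S[m]
    f=least_squares(lambda c:np.hypot(P[:,0]-c[0],P[:,1]-c[1])-15,g[:2]-[0,0],loss='soft_l1')
    print(g.round(1),r,'circ',f.x.round(1),len(P))
for W in(T,S):
    m=(W[...,0]>350)&(W[...,0]<720)&(W[...,1]>-300)&(W[...,1]<0)&(W[...,2]>44)&(W[...,2]<58)
    P=W[m];print(len(P),np.median(P[:,2]));rc=cv2.minAreaRect(P[:,:2].astype(np.float32));print(rc)
    Q=cv2.boxPoints(rc);print(Q.round(1))
for W in(T,):
    m=(W[...,0]>400)&(W[...,0]<720)&(W[...,1]>-300)&(W[...,1]<0)&(W[...,2]>12)&(W[...,2]<58)
    v,u=np.nonzero(m);print(u.min(),u.max(),v.min(),v.max())
# obstacle list
m=(T[...,2]>6)&(T[...,0]>300)&(T[...,0]<800)&(abs(T[...,1])<400)
n,l,st,ce=cv2.connectedComponentsWithStats(m.astype(np.uint8))
for i in range(1,n):
    if st[i,4]>20: print(st[i],T[l==i].mean(0).round(),T[l==i].max(0).round())
E
```

```text
[511.  324.9  70.8] [(106, array([513.5, 327.8,  70.4]), array([513.8, 328.1,  70.9]), array([27.4, 26.1,  8.6])), (265, array([512. , 330. ,  69.6]), array([512.8, 329. ,  69.5]), array([29.7, 29.4,  5. ]))] circ [513.6 328.2] 353
[470.2 146.5  70.1] [(109, array([472.9, 146.9,  70.5]), array([474. , 147.7,  70.7]), array([28.6, 28.7,  7.8])), (167, array([471.7, 150.5,  69.1]), array([472.2, 149.5,  69. ]), array([28.5, 28.1,  4.9]))] circ [473.5 148.1] 283
[609.  108.9  70.3] [(105, array([614. , 113.1,  70.5]), array([614.2, 112.9,  71. ]), array([28.3, 29. ,  8.9])), (132, array([612.5, 115.2,  68.8]), array([612.7, 115. ,  68.8]), array([29.3, 29. ,  4.5]))] circ [614.  113.4] 247
535 50.109132947251055
((552.728515625, -164.74151611328125), (211.21456909179688, 47.75239181518555), 72.58464813232422)
[[ 498.3 -258.4]
 [ 543.9 -272.7]
 [ 607.1  -71.1]
 [ 561.6  -56.8]]
474 48.1999453113595
((551.329345703125, -162.63619995117188), (212.36862182617188, 49.075714111328125), 72.82633972167969)
[[ 496.5 -256.8]
 [ 543.4 -271.3]
 [ 606.1  -68.4]
 [ 559.2  -53.9]]
343 423 189 229
[293 151  13  13  92] [706.  65.  22.] [720.  82.  34.]
[211 160  32  31 701] [653. 269.  15.] [695. 312.  28.]
[274 178  14  17 159] [610. 111.  58.] [628. 127.  75.]
[ 343  189   81   41 1601] [ 552. -165.   34.] [604. -57.  56.]
[191 215  18  15 182] [511. 324.  54.] [527. 341.  75.]
[259 230  15  15 153] [471. 145.  60.] [488. 162.  75.]
[435 249  36  14 281] [ 429. -342.   23.] [ 447. -304.   32.]
[233 253  16  15 185] [414. 215.  27.] [434. 235.  36.]
[195 256  20   9  91] [413. 314.   9.] [426. 344.  14.]
```

```bash
cat >> h.py <<'E'
JA=np.array([513.5,328.3]);JB=np.array([473.,148.3]);JC=np.array([613.5,113.7])
RK=np.array([552.3,-164.]);YR=np.deg2rad(72.7);YAW=1.269
cell=lambda i:RK+41*i*np.array([np.cos(YR),np.sin(YR)])   # i -2..2
def go(xyz,yaw=YAW,frm=None):
    s=read_state();p=np.array(s['position']) if frm is None else np.array(frm);e=s['eef_rot']
    y=e[2] if frm is None else yaw
    d=np.array(xyz)-p; c,sn=np.cos(y),np.sin(y)
    print('tool cm',np.round([(c*d[0]+sn*d[1])/10,(sn*d[0]-c*d[1])/10,-d[2]/10],2),'az',round(-(yaw-e[2]),3),'pos',p.round(1),'F',np.round(s['contact_force'],1),'w',round(float(s['width']),1))
E
python3 - <<'E'
from h import *
T=np.load('top0.npy');S=np.load('side0.npy')
for W in(T,S):
    m=(W[...,2]>60)&(W[...,1]<-300)&(W[...,1]>-900)&(W[...,0]>100)&(W[...,0]<800);P=W[m]
    for y in range(-800,-300,60):
        q=P[abs(P[:,1]-y)<30]
        if len(q):print(y,len(q),q.min(0).round(),q.max(0).round())
# tools delta at yaw target from start
p=[255.5,-569.6,200.]
go([330,-300,200],YAW,p);go([*JC,130],YAW,[330,-300,200])
E
```

```text
-740 487 [ 348. -739.   61.] [ 496. -710.  194.]
-680 2024 [ 100. -710.   60.] [ 489. -650.  194.]
-620 2995 [ 100. -650.   60.] [ 510. -590.  337.]
-560 3893 [ 101. -590.   60.] [ 505. -530.  403.]
-500 3657 [ 188. -530.   60.] [ 498. -470.  396.]
-740 252 [ 344. -759.   60.] [ 472. -710.  190.]
-680 654 [ 100. -710.   60.] [ 480. -650.  346.]
-620 1325 [ 100. -650.   61.] [ 487. -590.  347.]
-560 2565 [ 100. -590.   60.] [ 493. -530.  430.]
-500 3038 [ 187. -530.   60.] [ 497. -470.  431.]
-440 8 [ 242. -470.  329.] [ 249. -468.  344.]
tool cm [27.96 -0.9  -0.  ] az -0.847 pos [ 255.5 -569.6  200. ] F [ 1.1 -0.4 -0.6] w 88.2
tool cm [47.93 14.77  7.  ] az -0.847 pos [ 330 -300  200] F [ 1.1 -0.4 -0.6] w 88.2
```

Emit:
servo_tool(
  deltas=[
    {"grip": -1,"tz": -2},
    {"tx": 2.24,"ty": -2.69,"tz": -0.5},
    {"tx": 2.24,"ty": -2.69,"tz": -0.5},
    {"tx": 2.24,"ty": -2.69,"tz": -0.5},
    {"tx": 2.24,"ty": -2.69,"tz": 0},
    {"tx": 2.24,"ty": -2.69},
    {"tx": 2.24,"ty": -2.69},
    {"tx": 2.24,"ty": -2.69},
  ],
)

```text
invalid input at $.deltas[0]: expected keys grip, tx, ty, tz, ax, ay, az
```

Emit:
servo_tool(
  deltas=[
    {"az": -0.121},
    {"az": -0.121},
    {"az": -0.121},
    {"az": -0.121},
    {"az": -0.121},
    {"az": -0.121},
    {"az": -0.121},
  ],
)

```text
invalid input at $.deltas[0]: expected keys grip, tx, ty, tz, ax, ay, az
```

```bash
python3 -c "
from h import *
go([*JC,130]);print(read_state()['qpos'])"
```

```text
tool cm [ 60.64 -47.69   7.01] az -0.847 pos [ 255.5 -569.6  200.1] F [ 1.1 -0.4 -0.6] w 88.2
[ 1.18281239  0.68992006 -0.19452824  1.56627094  0.15731147  0.90255232
 -0.21513345]
```

All keys are required in every row.

Emit:
servo_tool(
  deltas=[
    {"grip": -1,"tx": 0,"ty": 0,"tz": -2,"ax": 0,"ay": 0,"az": 0},
    {"grip": -1,"tx": 2.24,"ty": -2.69,"tz": -0.7,"ax": 0,"ay": 0,"az": 0},
    {"grip": -1,"tx": 2.24,"ty": -2.69,"tz": -0.7,"ax": 0,"ay": 0,"az": 0},
    {"grip": -1,"tx": 2.24,"ty": -2.69,"tz": -0.6,"ax": 0,"ay": 0,"az": 0},
    {"grip": -1,"tx": 2.24,"ty": -2.69,"tz": 0,"ax": 0,"ay": 0,"az": 0},
    {"grip": -1,"tx": 2.24,"ty": -2.69,"tz": 0,"ax": 0,"ay": 0,"az": 0},
    {"grip": -1,"tx": 2.24,"ty": -2.69,"tz": 0,"ax": 0,"ay": 0,"az": 0},
    {"grip": -1,"tx": 2.24,"ty": -2.69,"tz": 0,"ax": 0,"ay": 0,"az": 0},
  ],
)

```text
time: 0.77
position: [321.8, -332.5, 240.7]
eef_rot: [-3.141, 0.0, 0.422]
contact_force: [1.1, -0.1, 0.5]
width: 87.8
finger_force: 0.0
```

Emit:
servo_tool(
  deltas=[
    {"grip": -1,"tx": 0,"ty": 0,"tz": 0,"ax": 0,"ay": 0,"az": -0.121},
    {"grip": -1,"tx": 0,"ty": 0,"tz": 0,"ax": 0,"ay": 0,"az": -0.121},
    {"grip": -1,"tx": 0,"ty": 0,"tz": 0,"ax": 0,"ay": 0,"az": -0.121},
    {"grip": -1,"tx": 0,"ty": 0,"tz": 0,"ax": 0,"ay": 0,"az": -0.121},
    {"grip": -1,"tx": 0,"ty": 0,"tz": 0,"ax": 0,"ay": 0,"az": -0.121},
    {"grip": -1,"tx": 0,"ty": 0,"tz": 0,"ax": 0,"ay": 0,"az": -0.121},
    {"grip": -1,"tx": 0,"ty": 0,"tz": 0,"ax": 0,"ay": 0,"az": -0.121},
  ],
)

```text
time: 1.35
position: [321.6, -334.1, 240.6]
eef_rot: [-3.141, -0.0, 1.275]
contact_force: [0.3, -0.5, -0.0]
width: 87.9
finger_force: 0.0
```

```bash
python3 -c "
from h import *
go([*JC,130]);print(read_state()['qpos'],read_state()['eef_rot'])"
```

```text
tool cm [51.34 14.86 11.06] az 0.006 pos [ 321.6 -334.1  240.6] F [ 0.3 -0.5 -0. ] w 87.9
[ 1.01827147  0.44951402 -0.46250724  1.97127752  0.27842809  0.78294622
  0.10019349] [-3.14104393e+00 -1.86975765e-04  1.27481027e+00]
```

Emit:
servo_tool(
  deltas=[
    {"grip": -1,"tx": 3.42,"ty": 0.99,"tz": 0.5,"ax": 0,"ay": 0,"az": 0},
    {"grip": -1,"tx": 3.42,"ty": 0.99,"tz": 0.5,"ax": 0,"ay": 0,"az": 0},
    {"grip": -1,"tx": 3.42,"ty": 0.99,"tz": 0.5,"ax": 0,"ay": 0,"az": 0},
    {"grip": -1,"tx": 3.42,"ty": 0.99,"tz": 0.5,"ax": 0,"ay": 0,"az": 0},
    {"grip": -1,"tx": 3.42,"ty": 0.99,"tz": 0.5,"ax": 0,"ay": 0,"az": 0},
    {"grip": -1,"tx": 3.42,"ty": 0.99,"tz": 0.5,"ax": 0,"ay": 0,"az": 0},
    {"grip": -1,"tx": 3.42,"ty": 0.99,"tz": 0.5,"ax": 0,"ay": 0,"az": 0},
    {"grip": -1,"tx": 3.42,"ty": 0.99,"tz": 0.5,"ax": 0,"ay": 0,"az": 0},
  ],
)

```text
time: 2.02
position: [479.3, -95.1, 200.4]
eef_rot: [-3.141, 0.0, 1.269]
contact_force: [0.6, -0.3, 1.0]
width: 87.8
finger_force: 0.0
```

Emit:
servo_tool(
  deltas=[
    {"grip": -1,"tx": 3.42,"ty": 0.99,"tz": 1,"ax": 0,"ay": 0,"az": 0},
    {"grip": -1,"tx": 3.42,"ty": 0.99,"tz": 1,"ax": 0,"ay": 0,"az": 0},
    {"grip": -1,"tx": 3.42,"ty": 0.99,"tz": 1,"ax": 0,"ay": 0,"az": 0},
    {"grip": -1,"tx": 3.42,"ty": 0.99,"tz": 1,"ax": 0,"ay": 0,"az": 0},
    {"grip": -1,"tx": 3.42,"ty": 0.99,"tz": 1,"ax": 0,"ay": 0,"az": 0},
    {"grip": -1,"tx": 3.42,"ty": 0.99,"tz": 1,"ax": 0,"ay": 0,"az": 0},
    {"grip": -1,"tx": 3.42,"ty": 0.99,"tz": 1,"ax": 0,"ay": 0,"az": 0},
    {"grip": -1,"tx": 0,"ty": 0,"tz": 0,"ax": 0,"ay": 0,"az": 0},
  ],
)

```text
time: 2.68
position: [617.6, 120.8, 128.8]
eef_rot: [-3.14, -0.007, 1.277]
contact_force: [0.5, 1.2, 0.4]
width: 88.0
finger_force: 0.0
```

```bash
python3 -c "
from h import *
go([*JC,45]);print(read_state()['qpos'],read_state()['eef_rot'])"
```

```text
tool cm [-0.8  -0.19  8.38] az 0.008 pos [617.6 120.8 128.8] F [0.5 1.2 0.4] w 88.0
[-0.07543159  0.79454884 -0.34304393  1.61619467  0.33626146  0.78687697
 -0.8556853 ] [-3.14004188 -0.00689549  1.27703375]
```

Emit:
servo_tool(
  deltas=[
    {"grip": -1,"tx": -0.6,"ty": -0.2,"tz": 0,"ax": 0,"ay": 0,"az": 0},
    {"grip": -1,"tx": 0,"ty": 0,"tz": 3,"ax": 0,"ay": 0,"az": 0},
    {"grip": -1,"tx": 0,"ty": 0,"tz": 3,"ax": 0,"ay": 0,"az": 0},
    {"grip": -1,"tx": 0,"ty": 0,"tz": 2,"ax": 0,"ay": 0,"az": 0},
    {"grip": -1,"tx": 0,"ty": 0,"tz": 0,"ax": 0,"ay": 0,"az": 0},
    {"grip": -1,"tx": 0,"ty": 0,"tz": 0,"ax": 0,"ay": 0,"az": 0},
  ],
)

```text
time: 3.18
position: [611.3, 104.0, 50.5]
eef_rot: [-3.14, 0.003, 1.267]
contact_force: [-0.1, 0.4, 0.5]
width: 88.0
finger_force: 0.0
```

```bash
python3 -c "
from h import *
go([*JC,45]);print(read_state()['eef_rot'])
c=camera('side');cv2.imwrite('pics/s1.png',cv2.resize(c['pixels'][140:330,180:400],None,fx=3,fy=3))"
```

```text
tool cm [ 0.99 -0.08  0.55] az -0.002 pos [611.3 104.   50.5] F [-0.1  0.4  0.5] w 88.0
[-3.13983444e+00  2.53808620e-03  1.26713466e+00]
```

View pics/s1.png

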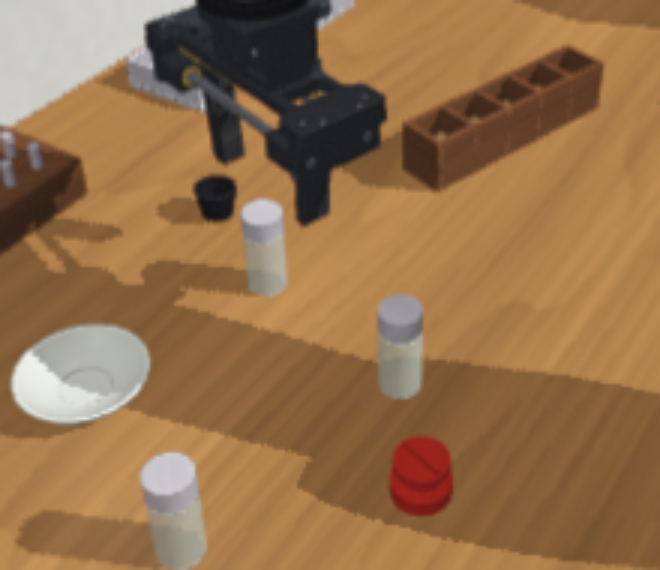

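The side view shows the fingers straddling jar C (crop about (263,210)) but a little short of it along tool x, as the numbers say.

Emit:
servo_tool(
  deltas=[
    {"grip": -1,"tx": 0.95,"ty": -0.1,"tz": 0.5,"ax": 0,"ay": 0,"az": 0},
    {"grip": -1,"tx": 0,"ty": 0,"tz": 0,"ax": 0,"ay": 0,"az": 0},
    {"grip": -1,"tx": 0,"ty": 0,"tz": 0,"ax": 0,"ay": 0,"az": 0},
    {"grip": -1,"tx": 0,"ty": 0,"tz": 0,"ax": 0,"ay": 0,"az": 0},
  ],
)

```text
time: 3.57
position: [614.8, 116.0, 46.6]
eef_rot: [3.14, -0.001, 1.269]
contact_force: [-0.3, 0.1, 0.6]
width: 88.5
finger_force: 0.0
```

```bash
python3 -c "
from h import *
go([*JC,45])
W=cloud(camera('top'))
m=(np.hypot(W[...,0]-590,W[...,1]-110)<90)&(W[...,2]>25)&(W[...,2]<60)
print(m.sum())
W=cloud(camera('side'))
m=(np.hypot(W[...,0]-613,W[...,1]-110)<75)&(W[...,2]>44)&(W[...,2]<75);P=W[m]
d=P[:,:2]-JC;t=d@[np.cos(1.269),np.sin(1.269)];y=d@[np.sin(1.269),-np.cos(1.269)]
for lo,hi in((-70,-35),(-25,25),(35,70)):
  k=(y>lo)&(y<hi);print(k.sum(),np.percentile(t[k],[2,50,98]).round(1),np.percentile(y[k],[2,98]).round(1))
"
```

```text
tool cm [-0.26 -0.06  0.16] az 0.0 pos [614.8 116.   46.6] F [-0.3  0.1  0.6] w 88.5
0Traceback (most recent call last):
  File "<string>", line 11, in <module>
    k=(y>lo)&(y<hi);print(k.sum(),np.percentile(t[k],[2,50,98]).round(1),np.percentile(y[k],[2,98]).round(1))
                                  ~~~~~~~~~~~~~^^^^^^^^^^^^^^^^
    return _quantile_unchecked(
        a, q, axis, out, overwrite_input, method, keepdims, weights)
    return _ureduce(a,
                    func=_quantile_ureduce_func,
    ...<5 lines>...
                    overwrite_input=overwrite_input,
                    method=method)
    r = func(a, **kwargs)
    result = _quantile(arr,
                       quantiles=q,
    ...<2 lines>...
                       out=out,
                       weights=wgt)
    slices_having_nans = np.isnan(arr[-1, ...])
                                  ~~~^^^^^^^^^
IndexError: index -1 is out of bounds for axis 0 with size 0
```

Emit:
servo_tool(
  deltas=[
    {"grip": -1,"tx": -0.2,"ty": -0.1,"tz": 0.1,"ax": 0,"ay": 0,"az": 0},
    {"grip": -1,"tx": 0,"ty": 0,"tz": 0,"ax": 0,"ay": 0,"az": 0},
    {"grip": 1,"tx": 0,"ty": 0,"tz": 0,"ax": 0,"ay": 0,"az": 0},
    {"grip": 1,"tx": 0,"ty": 0,"tz": 0,"ax": 0,"ay": 0,"az": 0},
    {"grip": 1,"tx": 0,"ty": 0,"tz": 0,"ax": 0,"ay": 0,"az": 0},
    {"grip": 1,"tx": 0,"ty": 0,"tz": 0,"ax": 0,"ay": 0,"az": 0},
    {"grip": 1,"tx": 0,"ty": 0,"tz": 0,"ax": 0,"ay": 0,"az": 0},
    {"grip": 1,"tx": 0,"ty": 0,"tz": 0,"ax": 0,"ay": 0,"az": 0},
  ],
  squeeze=25,
)

```text
time: 4.33
position: [612.9, 114.0, 44.8]
eef_rot: [3.142, -0.0, 1.269]
contact_force: [0.9, 0.2, -0.2]
width: 50.1
finger_force: 0.0
```

```bash
python3 -c "
from h import *
go([*JC,45]);
W=cloud(camera('side'))
m=(np.hypot(W[...,0]-613,W[...,1]-110)<28)&(W[...,2]>8)&(W[...,2]<42);P=W[m]
from scipy.optimize import least_squares
print(len(P),least_squares(lambda c:np.hypot(P[:,0]-c[0],P[:,1]-c[1])-15,JC,loss='soft_l1').x)
go([*cell(0),160])
"
```

```text
tool cm [-0.01  0.07 -0.02] az -0.0 pos [612.9 114.   44.8] F [ 0.9  0.2 -0.2] w 50.1
153 [613.93244709 113.40735714]
tool cm [-28.34   2.49 -11.52] az -0.0 pos [612.8 114.   44.8] F [0.4 0.7 0.4] w 46.5
```

Emit:
servo_tool(
  deltas=[
    {"grip": 1,"tx": 0,"ty": 0,"tz": 0,"ax": 0,"ay": 0,"az": 0},
    {"grip": 1,"tx": 0,"ty": 0,"tz": 0,"ax": 0,"ay": 0,"az": 0},
    {"grip": 1,"tx": 0,"ty": 0,"tz": 0,"ax": 0,"ay": 0,"az": 0},
    {"grip": 1,"tx": 0,"ty": 0,"tz": 0,"ax": 0,"ay": 0,"az": 0},
    {"grip": 1,"tx": 0,"ty": 0,"tz": -2,"ax": 0,"ay": 0,"az": 0},
    {"grip": 1,"tx": 0,"ty": 0,"tz": -3,"ax": 0,"ay": 0,"az": 0},
    {"grip": 1,"tx": 0,"ty": 0,"tz": -3,"ax": 0,"ay": 0,"az": 0},
    {"grip": 1,"tx": 0,"ty": 0,"tz": -2,"ax": 0,"ay": 0,"az": 0},
  ],
)

```text
time: 5.05
position: [613.8, 114.4, 147.4]
eef_rot: [3.139, -0.002, 1.269]
contact_force: [-0.7, 0.6, -0.1]
width: 0.5
finger_force: 0.0
```

```bash
python3 -c "
from h import *
print(cell(2));go([*cell(2),120])
"
```

```text
[576.68473967 -85.70961444]
tool cm [-20.21   2.41   2.74] az -0.0 pos [613.8 114.4 147.4] F [-0.7  0.6 -0.1] w 0.5
```

```bash
python3 -c "
from h import *
c=camera('side');cv2.imwrite('pics/s2.png',cv2.resize(c['pixels'][140:330,180:400],None,fx=3,fy=3))
c=camera('top');cv2.imwrite('pics/t2.png',cv2.resize(c['pixels'][120:300,150:350],None,fx=3,fy=3))"
```

```text
(no output)
```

View pics/s2.png

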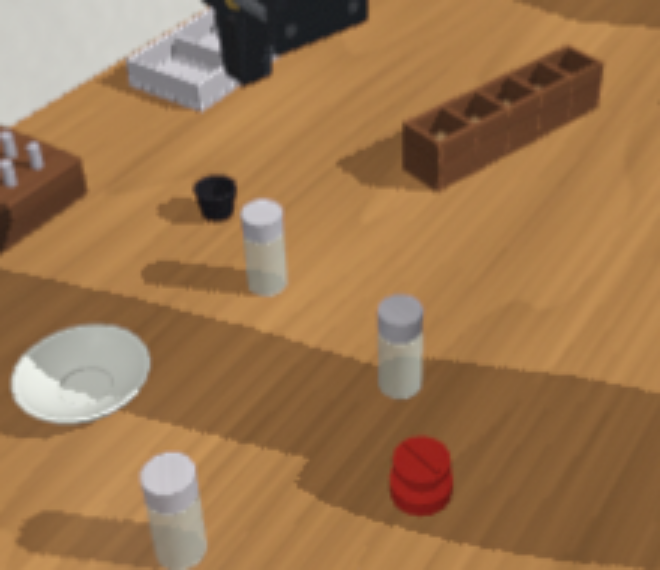

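Jar C still stands at crop (264,245), untouched, so the fingers missed it or slipped. I'll check the fingertip position in the depth cloud against the reported TCP.

```bash
python3 -c "
from h import *
from scipy.optimize import least_squares
go([*JC,110])
W=cloud(camera('side'))
p=np.array(read_state()['position'])
m=(np.hypot(W[...,0]-p[0],W[...,1]-p[1])<60)&(W[...,2]>100);P=W[m]
for z in range(130,230,10):
  q=P[(P[:,2]>=z)&(P[:,2]<z+10)]
  if len(q):
    d=q[:,:2]-p[:2];t=d@[np.cos(1.269),np.sin(1.269)];y=d@[np.sin(1.269),-np.cos(1.269)]
    print(z,len(q),t.min().round(),t.max().round(),y.min().round(),y.max().round())
m=(np.hypot(W[...,0]-613,W[...,1]-110)<35)&(W[...,2]>8)&(W[...,2]<64);P=W[m]
print(least_squares(lambda c:np.hypot(P[:,0]-c[0],P[:,1]-c[1])-15,JC,loss='soft_l1').x, np.percentile(P[:,2],99))
"
```

```text
tool cm [-0.18 -0.16  3.87] az -0.001 pos [615.6 114.9 148.7] F [ 1.1  0.8 -0.1] w 0.6
180 19 -7.0 13.0 -13.0 9.0
190 72 -8.0 14.0 -16.0 13.0
200 71 -7.0 13.0 -17.0 15.0
210 74 -5.0 13.0 -17.0 14.0
220 74 -3.0 14.0 -19.0 16.0
[613.95895246 113.41080471] 63.2464459726893
```

```bash
python3 -c "
from h import *
c=camera('side')
p=np.array(read_state()['position'])
A=att(c['attitude'])
K=np.array([[c['fx'],0,c['cx']],[0,c['fy'],c['cy']],[0,0,1.]])
for z in (p[2],p[2]+19,p[2]+38):
  X=(np.array([p[0],p[1],z])-c['eye'])@A
  u=cv2.projectPoints(X.reshape(1,1,3),np.zeros(3),np.zeros(3),K,np.array(c['dist_coeffs'],float))[0].ravel()
  print(z,u,(u-[180,140])*3)
print(c['range_z'][150:180:3,262])
T=cloud(camera('top'))
m=(np.hypot(T[...,0]-p[0],T[...,1]-p[1])<150)&(T[...,2]>100);print(np.nanmin(T[m],0),m.sum())
W=cloud(c);print(W[155:172,262].round())
"
```

```text
144.9130873838778 [264.37991344 181.62953436] [253.13974032 124.88860307]
163.9130873838778 [263.70035807 173.81305716] [251.10107422 101.43917149]
182.9130873838778 [262.99823967 165.75324176] [248.99471901  77.25972529]
[ 688.15393  691.9344   696.70624  701.6704   705.79913  709.8377
  715.7657  1064.3688  1049.4994  1036.5315 ]
[469.75259532   6.45221884 278.48112101] 4424
[[ 600.  129.  218.]
 [ 600.  129.  216.]
 [ 601.  129.  214.]
 [ 600.  130.  213.]
 [ 601.  128.  209.]
 [ 600.  130.  208.]
 [ 601.  129.  205.]
 [ 602.  129.  202.]
 [ 601.  130.  201.]
 [ 603.  127.  197.]
 [ 602.  129.  196.]
 [ 603.  129.  193.]
 [ 603.  129.  191.]
 [ 604.  128.  188.]
 [ 806. -108.   -2.]
 [ 802. -103.   -2.]
 [ 799.  -98.   -2.]]
```

The real fingertips sit about 37 mm above the reported "position", roughly twice tcp_to_grasp. That explains the miss: the fingers closed above the cap. I'll use this measured offset from here on.

Emit:
servo_tool(
  deltas=[
    {"grip": -0.4,"tx": 0,"ty": 0,"tz": 0,"ax": 0,"ay": 0,"az": 0},
    {"grip": -0.4,"tx": 0,"ty": 0,"tz": 0,"ax": 0,"ay": 0,"az": 0},
    {"grip": -0.4,"tx": 0,"ty": 0,"tz": 0,"ax": 0,"ay": 0,"az": 0},
    {"grip": -0.4,"tx": 0,"ty": 0,"tz": 0,"ax": 0,"ay": 0,"az": 0},
    {"grip": -0.4,"tx": 0,"ty": 0,"tz": 0,"ax": 0,"ay": 0,"az": 0},
    {"grip": -0.4,"tx": 0,"ty": 0,"tz": 0,"ax": 0,"ay": 0,"az": 0},
    {"grip": -0.4,"tx": 0,"ty": 0,"tz": 0,"ax": 0,"ay": 0,"az": 0},
    {"grip": -0.4,"tx": 0,"ty": 0,"tz": 0,"ax": 0,"ay": 0,"az": 0},
  ],
)

```text
time: 5.97
position: [612.9, 114.0, 144.8]
eef_rot: [3.141, 0.0, 1.269]
contact_force: [-0.4, 0.3, 0.8]
width: 51.4
finger_force: 0.0
```

```bash
cat >> h.py <<'E'
def tip(z0=0):
    p=np.array(read_state()['position'])
    W=cloud(camera('side'))
    m=(np.hypot(W[...,0]-p[0],W[...,1]-p[1])<60)&(W[...,2]>p[2]+15);P=W[m]
    d=P[:,:2]-p[:2];t=d@[np.cos(1.269),np.sin(1.269)];y=d@[np.sin(1.269),-np.cos(1.269)]
    for s in(1,-1):
        k=(s*y>22)&(P[:,2]<p[2]+75)
        if k.sum(): print('finger',s,k.sum(),'dz',np.sort(P[k,2]-p[2])[:4].round(1),'t',np.percentile(t[k],[3,97]).round(1),'y',np.percentile(y[k],[3,97]).round(1))
E
python3 -c "
from h import *
go([*JC,100]);tip();go([*JC,100])
"
```

```text
tool cm [-0.01  0.07  4.48] az -0.0 pos [612.9 114.  144.8] F [-0.4  0.3  0.8] w 51.4
finger 1 193 dz [36.6 37.1 37.7 37.9] t [-6.6 12.4] y [23.7 38.6]
finger -1 185 dz [37.8 37.9 37.9 38. ] t [-7.4 12.2] y [-43.4 -28.1]
tool cm [-0.01  0.07  4.48] az -0.0 pos [612.9 114.  144.8] F [-0.5  0.2 -0.1] w 55.7
```

Emit:
servo_tool(
  deltas=[
    {"grip": -0.4,"tx": -0.15,"ty": 0.15,"tz": 3,"ax": 0,"ay": 0,"az": 0},
    {"grip": -0.4,"tx": 0,"ty": 0,"tz": 3.5,"ax": 0,"ay": 0,"az": 0},
    {"grip": -0.4,"tx": 0,"ty": 0,"tz": 3.2,"ax": 0,"ay": 0,"az": 0},
    {"grip": -0.4,"tx": 0,"ty": 0,"tz": 2,"ax": 0,"ay": 0,"az": 0},
    {"grip": -0.4,"tx": 0,"ty": 0,"tz": 1,"ax": 0,"ay": 0,"az": 0},
    {"grip": -0.4,"tx": 0,"ty": 0,"tz": 0.7,"ax": 0,"ay": 0,"az": 0},
    {"grip": -0.4,"tx": 0,"ty": 0,"tz": 0,"ax": 0,"ay": 0,"az": 0},
    {"grip": -0.4,"tx": 0,"ty": 0,"tz": 0,"ax": 0,"ay": 0,"az": 0},
  ],
)

```text
time: 6.68
position: [614.7, 112.4, 11.7]
eef_rot: [3.14, -0.001, 1.269]
contact_force: [0.0, -0.3, -0.1]
width: 61.7
finger_force: 0.0
```

```bash
python3 -c "
from h import *
tip();go([614,112,9])
"
```

```text
finger 1 138 dz [35.8 37.2 37.5 37.8] t [-5.5 12.4] y [28.7 42.4]
finger -1 99 dz [38.4 38.7 39.6 40. ] t [-7.1 12.1] y [-48.2 -33.2]
tool cm [-0.08 -0.08  0.32] az -0.0 pos [615.  112.5  12.2] F [-0.6 -0.5  0.5] w 61.9
```

Emit:
servo_tool(
  deltas=[
    {"grip": 1,"tx": 0,"ty": 0,"tz": 0.2,"ax": 0,"ay": 0,"az": 0},
    {"grip": 1,"tx": 0,"ty": 0,"tz": 0,"ax": 0,"ay": 0,"az": 0},
    {"grip": 1,"tx": 0,"ty": 0,"tz": 0,"ax": 0,"ay": 0,"az": 0},
    {"grip": 1,"tx": 0,"ty": 0,"tz": 0,"ax": 0,"ay": 0,"az": 0},
    {"grip": 1,"tx": 0,"ty": 0,"tz": 0,"ax": 0,"ay": 0,"az": 0},
    {"grip": 1,"tx": 0,"ty": 0,"tz": 0,"ax": 0,"ay": 0,"az": 0},
    {"grip": 1,"tx": 0,"ty": 0,"tz": 0,"ax": 0,"ay": 0,"az": 0},
    {"grip": 1,"tx": 0,"ty": 0,"tz": 0,"ax": 0,"ay": 0,"az": 0},
  ],
  squeeze=25,
)

```text
time: 7.4
position: [614.0, 112.2, 9.0]
eef_rot: [3.141, -0.0, 1.269]
contact_force: [-0.5, -0.2, 2.1]
width: 29.8
finger_force: 25.0
```

```bash
sed -i 's/^RK=.*/RK=np.array([552.5,-165.2]);YR=np.deg2rad(72.7);YAW=1.269/' h.py; python3 -c "
from h import *
from scipy.optimize import least_squares
W=cloud(camera('side'))
m=(np.hypot(W[...,0]-613,W[...,1]-110)<28)&(W[...,2]>8)&(W[...,2]<42);P=W[m]
print(len(P),least_squares(lambda c:np.hypot(P[:,0]-c[0],P[:,1]-c[1])-15,JC,loss='soft_l1').x)
go([*cell(2),60])
"
```

```text
139 [613.57676867 113.58511464]
tool cm [-20.11   2.37  -5.1 ] az -0.0 pos [614.  112.2   9. ] F [ 0.1 -0.6  1.8] w 29.0
```

Emit:
servo_tool(
  deltas=[
    {"grip": 1,"tx": 0,"ty": 0,"tz": -1.5,"ax": 0,"ay": 0,"az": 0},
    {"grip": 1,"tx": 0,"ty": 0,"tz": -2.3,"ax": 0,"ay": 0,"az": 0},
    {"grip": 1,"tx": -2.2,"ty": 0.2,"tz": -2.3,"ax": 0,"ay": 0,"az": 0},
    {"grip": 1,"tx": -3.5,"ty": 0.4,"tz": 0,"ax": 0,"ay": 0,"az": 0},
    {"grip": 1,"tx": -4,"ty": 0.5,"tz": 0,"ax": 0,"ay": 0,"az": 0},
    {"grip": 1,"tx": -4,"ty": 0.5,"tz": 0,"ax": 0,"ay": 0,"az": 0},
    {"grip": 1,"tx": -3.7,"ty": 0.4,"tz": 0,"ax": 0,"ay": 0,"az": 0},
    {"grip": 1,"tx": -2.7,"ty": 0.37,"tz": 0,"ax": 0,"ay": 0,"az": 0},
  ],
)

```text
time: 8.12
position: [574.8, -91.6, 69.4]
eef_rot: [-3.14, 0.003, 1.265]
contact_force: [0.7, -0.2, -0.7]
width: 29.2
finger_force: 25.0
```

Emit:
servo_tool(
  deltas=[
    {"grip": 1,"tx": 0,"ty": 0,"tz": 0,"ax": 0,"ay": 0,"az": 0},
    {"grip": 1,"tx": 0,"ty": 0,"tz": 0,"ax": 0,"ay": 0,"az": 0},
    {"grip": 1,"tx": 0,"ty": 0,"tz": 0,"ax": 0,"ay": 0,"az": 0},
    {"grip": 1,"tx": 0,"ty": 0,"tz": 0,"ax": 0,"ay": 0,"az": 0},
    {"grip": 1,"tx": 0,"ty": 0,"tz": 0,"ax": 0,"ay": 0,"az": 0},
  ],
)

```text
time: 8.53
position: [577.0, -84.7, 69.8]
eef_rot: [-3.141, -0.001, 1.272]
contact_force: [0.4, 0.6, -0.7]
width: 29.3
finger_force: 25.0
```

```bash
sed -i 's/^RK=.*/RK=np.array([552.2,-164.6]);YR=np.deg2rad(72.7);YAW=1.269/' h.py; python3 -c "
from h import *
go([*cell(2),60])
c=camera('side');cv2.imwrite('pics/s3.png',cv2.resize(c['pixels'][110:240,250:420],None,fx=4,fy=4))
go([*cell(2),60])
"
```

```text
tool cm [-0.17  0.01  0.98] az 0.003 pos [577.  -84.7  69.8] F [ 0.4  0.6 -0.7] w 29.3
tool cm [-0.14  0.    0.98] az 0.002 pos [577.  -85.   69.8] F [-0.5  0.7 -0. ] w 29.3
```

View pics/s3.png

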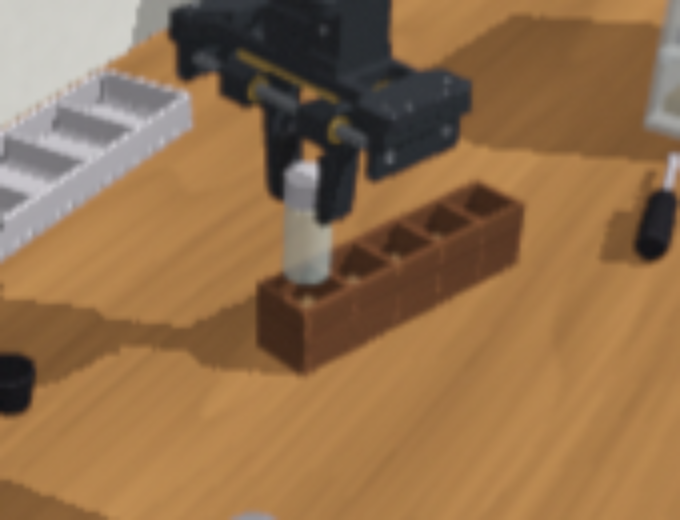

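Jar C hovers over the end cell (crop about (308,275)); aligned.

Emit:
servo_tool(
  deltas=[
    {"grip": 1,"tx": -0.1,"ty": 0,"tz": 0.4,"ax": 0,"ay": 0,"az": 0},
    {"grip": 1,"tx": 0,"ty": 0,"tz": 0.5,"ax": 0,"ay": 0,"az": 0},
    {"grip": 1,"tx": 0,"ty": 0,"tz": 0.4,"ax": 0,"ay": 0,"az": 0},
    {"grip": 1,"tx": 0,"ty": 0,"tz": 0.3,"ax": 0,"ay": 0,"az": 0},
    {"grip": 1,"tx": 0,"ty": 0,"tz": 0,"ax": 0,"ay": 0,"az": 0},
    {"grip": 1,"tx": 0,"ty": 0,"tz": 0,"ax": 0,"ay": 0,"az": 0},
  ],
)

```text
time: 9.08
position: [576.2, -87.7, 53.5]
eef_rot: [-3.141, 0.0, 1.269]
contact_force: [-0.1, -0.2, -1.0]
width: 29.3
finger_force: 25.0
```

In the mouth with no contact force; go down to the floor.

Emit:
servo_tool(
  deltas=[
    {"grip": 1,"tx": 0.05,"ty": 0,"tz": 0.5,"ax": 0,"ay": 0,"az": 0},
    {"grip": 1,"tx": 0,"ty": 0,"tz": 0.5,"ax": 0,"ay": 0,"az": 0},
    {"grip": 1,"tx": 0,"ty": 0,"tz": 0.5,"ax": 0,"ay": 0,"az": 0},
    {"grip": 1,"tx": 0,"ty": 0,"tz": 0.3,"ax": 0,"ay": 0,"az": 0},
    {"grip": 1,"tx": 0,"ty": 0,"tz": 0.2,"ax": 0,"ay": 0,"az": 0},
    {"grip": 1,"tx": 0,"ty": 0,"tz": 0.1,"ax": 0,"ay": 0,"az": 0},
    {"grip": 1,"tx": 0,"ty": 0,"tz": 0,"ax": 0,"ay": 0,"az": 0},
  ],
)

```text
time: 9.67
position: [576.5, -87.3, 32.8]
eef_rot: [-3.141, 0.0, 1.269]
contact_force: [-1.2, 0.3, -1.1]
width: 29.3
finger_force: 25.0
```

Emit:
servo_tool(
  deltas=[
    {"grip": 1,"tx": 0,"ty": 0,"tz": 0.1,"ax": 0,"ay": 0,"az": 0},
    {"grip": 1,"tx": 0,"ty": 0,"tz": 0.1,"ax": 0,"ay": 0,"az": 0},
    {"grip": 1,"tx": 0,"ty": 0,"tz": 0.1,"ax": 0,"ay": 0,"az": 0},
    {"grip": 1,"tx": 0,"ty": 0,"tz": 0,"ax": 0,"ay": 0,"az": 0},
  ],
)

```text
time: 10.0
position: [576.7, -87.3, 30.0]
eef_rot: [3.141, -0.0, 1.269]
contact_force: [-0.9, 0.3, 2.6]
width: 29.5
finger_force: 25.0
```

Emit:
servo_tool(
  deltas=[
    {"grip": 1,"tx": 0,"ty": 0,"tz": 0.1,"ax": 0,"ay": 0,"az": 0},
    {"grip": 1,"tx": 0,"ty": 0,"tz": 0.1,"ax": 0,"ay": 0,"az": 0},
    {"grip": 1,"tx": 0,"ty": 0,"tz": 0.1,"ax": 0,"ay": 0,"az": 0},
    {"grip": 1,"tx": 0,"ty": 0,"tz": 0,"ax": 0,"ay": 0,"az": 0},
  ],
)

```text
time: 10.33
position: [576.7, -87.3, 26.7]
eef_rot: [3.141, -0.0, 1.269]
contact_force: [-1.1, 0.5, 2.5]
width: 29.4
finger_force: 25.0
```

Emit:
servo_tool(
  deltas=[
    {"grip": 1,"tx": 0,"ty": 0,"tz": 0.1,"ax": 0,"ay": 0,"az": 0},
    {"grip": 1,"tx": 0,"ty": 0,"tz": 0.1,"ax": 0,"ay": 0,"az": 0},
    {"grip": 1,"tx": 0,"ty": 0,"tz": 0.1,"ax": 0,"ay": 0,"az": 0},
    {"grip": 1,"tx": 0,"ty": 0,"tz": 0,"ax": 0,"ay": 0,"az": 0},
  ],
)

```text
time: 10.67
position: [576.7, -87.3, 23.6]
eef_rot: [3.141, -0.0, 1.269]
contact_force: [0.7, -0.4, 1.9]
width: 29.5
finger_force: 25.0
```

Emit:
servo_tool(
  deltas=[
    {"grip": 1,"tx": 0,"ty": 0,"tz": 0.15,"ax": 0,"ay": 0,"az": 0},
    {"grip": 1,"tx": 0,"ty": 0,"tz": 0.15,"ax": 0,"ay": 0,"az": 0},
    {"grip": 1,"tx": 0,"ty": 0,"tz": 0.15,"ax": 0,"ay": 0,"az": 0},
    {"grip": 1,"tx": 0,"ty": 0,"tz": 0,"ax": 0,"ay": 0,"az": 0},
  ],
)

```text
time: 11.0
position: [576.6, -87.3, 19.0]
eef_rot: [3.141, -0.0, 1.269]
contact_force: [-0.8, -0.1, 1.1]
width: 29.3
finger_force: 25.0
```

Emit:
servo_tool(
  deltas=[
    {"grip": 1,"tx": 0,"ty": 0,"tz": 0.1,"ax": 0,"ay": 0,"az": 0},
    {"grip": 1,"tx": 0,"ty": 0,"tz": 0.1,"ax": 0,"ay": 0,"az": 0},
    {"grip": 1,"tx": 0,"ty": 0,"tz": 0,"ax": 0,"ay": 0,"az": 0},
  ],
)

```text
time: 11.25
position: [576.9, -87.3, 18.8]
eef_rot: [3.141, 0.0, 1.269]
contact_force: [-2.5, -1.0, 15.9]
width: 29.8
finger_force: 25.0
```

```bash
python3 -c "
from h import *
go([*cell(2),19]);tip()
W=cloud(camera('side'));q=cell(2)
m=(np.hypot(W[...,0]-q[0],W[...,1]-q[1])<17)&(W[...,2]>60);P=W[m];print(np.percentile(P[:,2],[50,90,97,100]),len(P))
"
```

```text
tool cm [ 0.09 -0.06 -0.02] az -0.0 pos [576.9 -87.3  18.8] F [-2.5 -1.  15.9] w 29.8
finger 1 18 dz [40.6 44.3 46.6 48.6] t [10.4 12.8] y [23.3 30.1]
finger -1 203 dz [15.1 15.2 15.2 15.3] t [-50.   21.4] y [-32.5 -22.4]
[ 78.60879983  98.21623315 450.83500854 457.12780805] 120
```

Home: it stopped at 18.8 with 16 N, having sunk 14 mm at only 3 N. I'll release and go to jar B.

Emit:
servo_tool(
  deltas=[
    {"grip": -0.4,"tx": 0,"ty": 0,"tz": -0.1,"ax": 0,"ay": 0,"az": 0},
    {"grip": -0.4,"tx": 0,"ty": 0,"tz": 0,"ax": 0,"ay": 0,"az": 0},
    {"grip": -0.4,"tx": 0,"ty": 0,"tz": 0,"ax": 0,"ay": 0,"az": 0},
    {"grip": -0.4,"tx": 0,"ty": 0,"tz": 0,"ax": 0,"ay": 0,"az": 0},
    {"grip": -0.4,"tx": 0,"ty": 0,"tz": -1.5,"ax": 0,"ay": 0,"az": 0},
    {"grip": -0.4,"tx": 0,"ty": 0,"tz": -2.5,"ax": 0,"ay": 0,"az": 0},
    {"grip": -0.4,"tx": 0,"ty": 0,"tz": -2,"ax": 0,"ay": 0,"az": 0},
    {"grip": -0.4,"tx": 0,"ty": 0,"tz": 0,"ax": 0,"ay": 0,"az": 0},
  ],
)

```text
time: 12.02
position: [579.0, -87.3, 81.3]
eef_rot: [3.136, -0.002, 1.268]
contact_force: [1.3, 0.8, -0.2]
width: 61.7
finger_force: 0.0
```

```bash
sed -i 's/^JA=.*/JA=np.array([513.9,327.3]);JB=np.array([473.7,147.2]);JC=np.array([614,112.])/' h.py; python3 -c "
from h import *
go([*JB,80])
W=cloud(camera('side'));q=cell(2)
m=(np.hypot(W[...,0]-q[0],W[...,1]-q[1])<15)&(W[...,2]>56)&(W[...,2]<105);P=W[m];print(np.percentile(P[:,2],[10,50,80,90,100]),len(P))
"
```

```text
tool cm [ 19.25 -17.03   0.13] az -0.001 pos [579.  -87.3  81.3] F [ 1.3  0.8 -0.2] w 61.7
[60.93935561 78.4434005  79.49161434 79.84869914 81.24097708] 83
```

Emit:
servo_tool(
  deltas=[
    {"grip": -0.4,"tx": 1.5,"ty": -1.3,"tz": 0,"ax": 0,"ay": 0,"az": 0},
    {"grip": -0.4,"tx": 3,"ty": -2.7,"tz": 0,"ax": 0,"ay": 0,"az": 0},
    {"grip": -0.4,"tx": 3,"ty": -2.7,"tz": 0,"ax": 0,"ay": 0,"az": 0},
    {"grip": -0.4,"tx": 3,"ty": -2.7,"tz": 0,"ax": 0,"ay": 0,"az": 0},
    {"grip": -0.4,"tx": 3,"ty": -2.7,"tz": 0,"ax": 0,"ay": 0,"az": 0},
    {"grip": -0.4,"tx": 3,"ty": -2.7,"tz": 0,"ax": 0,"ay": 0,"az": 0},
    {"grip": -0.4,"tx": 2,"ty": -1.6,"tz": 0,"ax": 0,"ay": 0,"az": 0},
    {"grip": -0.4,"tx": 0.8,"ty": -0.6,"tz": 0,"ax": 0,"ay": 0,"az": 0},
  ],
)

```text
time: 12.73
position: [468.7, 152.4, 77.4]
eef_rot: [-3.138, -0.001, 1.276]
contact_force: [0.5, -0.7, -0.9]
width: 61.8
finger_force: 0.0
```

Emit:
servo_tool(
  deltas=[
    {"grip": -0.4,"tx": 0,"ty": 0,"tz": 0,"ax": 0,"ay": 0,"az": 0},
    {"grip": -0.4,"tx": 0,"ty": 0,"tz": 0,"ax": 0,"ay": 0,"az": 0},
    {"grip": -0.4,"tx": 0,"ty": 0,"tz": 0,"ax": 0,"ay": 0,"az": 0},
    {"grip": -0.4,"tx": 0,"ty": 0,"tz": 0,"ax": 0,"ay": 0,"az": 0},
    {"grip": -0.4,"tx": 0,"ty": 0,"tz": 0,"ax": 0,"ay": 0,"az": 0},
  ],
)

```text
time: 13.15
position: [472.3, 145.5, 78.1]
eef_rot: [3.141, 0.001, 1.265]
contact_force: [0.3, -0.3, 0.1]
width: 61.9
finger_force: 0.0
```

```bash
python3 -c "
from h import *
go([*JB,9])"
```

```text
tool cm [0.21 0.08 6.91] az -0.004 pos [472.3 145.5  78.1] F [ 0.3 -0.3  0.1] w 61.9
```

Emit:
servo_tool(
  deltas=[
    {"grip": -0.4,"tx": 0.05,"ty": 0.05,"tz": 2,"ax": 0,"ay": 0,"az": 0},
    {"grip": -0.4,"tx": 0,"ty": 0,"tz": 2.5,"ax": 0,"ay": 0,"az": 0},
    {"grip": -0.4,"tx": 0,"ty": 0,"tz": 1.5,"ax": 0,"ay": 0,"az": 0},
    {"grip": -0.4,"tx": 0,"ty": 0,"tz": 0.7,"ax": 0,"ay": 0,"az": 0},
    {"grip": -0.4,"tx": 0,"ty": 0,"tz": 0,"ax": 0,"ay": 0,"az": 0},
    {"grip": -0.4,"tx": 0,"ty": 0,"tz": 0,"ax": 0,"ay": 0,"az": 0},
    {"grip": -0.4,"tx": 0,"ty": 0,"tz": 0,"ax": 0,"ay": 0,"az": 0},
  ],
)

```text
time: 13.73
position: [472.9, 147.7, 12.1]
eef_rot: [3.14, -0.001, 1.268]
contact_force: [-0.1, 0.0, -0.5]
width: 61.4
finger_force: 0.0
```

```bash
python3 -c "
from h import *
go([*JB,9])"
```

```text
tool cm [-0.03  0.09  0.31] az -0.001 pos [472.9 147.7  12.1] F [-0.1  0.  -0.5] w 61.4
```

Emit:
servo_tool(
  deltas=[
    {"grip": -0.4,"tx": 0,"ty": 0,"tz": 0.2,"ax": 0,"ay": 0,"az": 0},
    {"grip": 1,"tx": 0,"ty": 0,"tz": 0,"ax": 0,"ay": 0,"az": 0},
    {"grip": 1,"tx": 0,"ty": 0,"tz": 0,"ax": 0,"ay": 0,"az": 0},
    {"grip": 1,"tx": 0,"ty": 0,"tz": 0,"ax": 0,"ay": 0,"az": 0},
    {"grip": 1,"tx": 0,"ty": 0,"tz": 0,"ax": 0,"ay": 0,"az": 0},
    {"grip": 1,"tx": 0,"ty": 0,"tz": 0,"ax": 0,"ay": 0,"az": 0},
    {"grip": 1,"tx": 0,"ty": 0,"tz": 0,"ax": 0,"ay": 0,"az": 0},
    {"grip": 1,"tx": 0,"ty": 0,"tz": 0,"ax": 0,"ay": 0,"az": 0},
  ],
)

```text
time: 14.4
position: [472.3, 147.9, 9.4]
eef_rot: [3.141, -0.0, 1.269]
contact_force: [-0.2, -0.3, 1.0]
width: 28.8
finger_force: 24.9
```

```bash
cat >> h.py <<'E'
def jarfit(J):
    from scipy.optimize import least_squares
    W=cloud(camera('side'))
    m=(np.hypot(W[...,0]-J[0],W[...,1]-J[1])<28)&(W[...,2]>8)&(W[...,2]<42);P=W[m]
    j=least_squares(lambda c:np.hypot(P[:,0]-c[0],P[:,1]-c[1])-15,J,loss='soft_l1').x
    d=j-read_state()['position'][:2];print(len(P),j,'jar-tcp (C had -.4,1.4)',d.round(1))
E
python3 -c "
from h import *
jarfit(JB);go([*cell(1),105])"
```

```text
155 [472.4972398  148.55008833] jar-tcp (C had -.4,1.4) [0.2 0.7]
tool cm [-23.36  16.92  -9.56] az -0.0 pos [472.3 147.9   9.4] F [ 0.7 -0.1  1.1] w 29.2
```

Emit:
servo_tool(
  deltas=[
    {"grip": 1,"tx": 0,"ty": 0,"tz": -2,"ax": 0,"ay": 0,"az": 0},
    {"grip": 1,"tx": 0,"ty": 0,"tz": -3,"ax": 0,"ay": 0,"az": 0},
    {"grip": 1,"tx": -1.5,"ty": 1.1,"tz": -3,"ax": 0,"ay": 0,"az": 0},
    {"grip": 1,"tx": -3,"ty": 2.2,"tz": -1.6,"ax": 0,"ay": 0,"az": 0},
    {"grip": 1,"tx": -3.1,"ty": 2.2,"tz": 0,"ax": 0,"ay": 0,"az": 0},
    {"grip": 1,"tx": -3.1,"ty": 2.2,"tz": 0,"ax": 0,"ay": 0,"az": 0},
    {"grip": 1,"tx": -3.1,"ty": 2.2,"tz": 0,"ax": 0,"ay": 0,"az": 0},
    {"grip": 1,"tx": -3.1,"ty": 2.2,"tz": 0,"ax": 0,"ay": 0,"az": 0},
  ],
)

```text
time: 15.12
position: [537.5, -51.5, 105.4]
eef_rot: [-3.141, 0.0, 1.269]
contact_force: [0.9, -0.0, -0.9]
width: 29.3
finger_force: 24.9
```

Emit:
servo_tool(
  deltas=[
    {"grip": 1,"tx": -3.1,"ty": 2.2,"tz": 0,"ax": 0,"ay": 0,"az": 0},
    {"grip": 1,"tx": -2.2,"ty": 1.7,"tz": 0,"ax": 0,"ay": 0,"az": 0},
    {"grip": 1,"tx": -1.1,"ty": 0.9,"tz": 0,"ax": 0,"ay": 0,"az": 0},
    {"grip": 1,"tx": 0,"ty": 0,"tz": 0,"ax": 0,"ay": 0,"az": 0},
    {"grip": 1,"tx": 0,"ty": 0,"tz": 0,"ax": 0,"ay": 0,"az": 0},
    {"grip": 1,"tx": 0,"ty": 0,"tz": 0,"ax": 0,"ay": 0,"az": 0},
    {"grip": 1,"tx": 0,"ty": 0,"tz": 0,"ax": 0,"ay": 0,"az": 0},
    {"grip": 1,"tx": 0,"ty": 0,"tz": 0,"ax": 0,"ay": 0,"az": 0},
  ],
)

```text
time: 15.78
position: [564.0, -122.8, 105.4]
eef_rot: [-3.141, -0.001, 1.272]
contact_force: [0.4, -0.2, -0.7]
width: 29.4
finger_force: 24.9
```

```bash
python3 -c "
from h import *
go([*cell(1),53])"
```

```text
tool cm [-0.24  0.11  5.24] az 0.003 pos [ 564.  -122.8  105.4] F [ 0.4 -0.2 -0.7] w 29.4
```

Emit:
servo_tool(
  deltas=[
    {"grip": 1,"tx": 0,"ty": 0,"tz": 1.5,"ax": 0,"ay": 0,"az": 0},
    {"grip": 1,"tx": 0,"ty": 0,"tz": 1.7,"ax": 0,"ay": 0,"az": 0},
    {"grip": 1,"tx": 0,"ty": 0,"tz": 0.5,"ax": 0,"ay": 0,"az": 0},
    {"grip": 1,"tx": 0,"ty": 0,"tz": 0,"ax": 0,"ay": 0,"az": 0},
    {"grip": 1,"tx": 0,"ty": 0,"tz": 0,"ax": 0,"ay": 0,"az": 0},
  ],
)

```text
time: 16.2
position: [564.3, -124.2, 68.5]
eef_rot: [-3.141, -0.0, 1.27]
contact_force: [0.0, 0.4, -0.1]
width: 29.1
finger_force: 24.9
```

```bash
python3 -c "
from h import *
go([*cell(1),53])"
```

```text
tool cm [-0.11  0.04  1.55] az 0.001 pos [ 564.3 -124.2   68.5] F [ 0.   0.4 -0.1] w 29.1
```

Aligned within about 1 mm. Lower to the mouth, then on to just above the floor.

Emit:
servo_tool(
  deltas=[
    {"grip": 1,"tx": -0.05,"ty": 0.05,"tz": 0.5,"ax": 0,"ay": 0,"az": 0},
    {"grip": 1,"tx": 0,"ty": 0,"tz": 0.5,"ax": 0,"ay": 0,"az": 0},
    {"grip": 1,"tx": 0,"ty": 0,"tz": 0.4,"ax": 0,"ay": 0,"az": 0},
    {"grip": 1,"tx": 0,"ty": 0,"tz": 0.2,"ax": 0,"ay": 0,"az": 0},
    {"grip": 1,"tx": 0,"ty": 0,"tz": 0,"ax": 0,"ay": 0,"az": 0},
  ],
)

```text
time: 16.62
position: [564.2, -125.5, 51.8]
eef_rot: [-3.141, 0.0, 1.269]
contact_force: [0.2, -1.0, -0.1]
width: 29.1
finger_force: 24.9
```

Emit:
servo_tool(
  deltas=[
    {"grip": 1,"tx": 0,"ty": 0,"tz": 0.5,"ax": 0,"ay": 0,"az": 0},
    {"grip": 1,"tx": 0,"ty": 0,"tz": 0.5,"ax": 0,"ay": 0,"az": 0},
    {"grip": 1,"tx": 0,"ty": 0,"tz": 0.5,"ax": 0,"ay": 0,"az": 0},
    {"grip": 1,"tx": 0,"ty": 0,"tz": 0.2,"ax": 0,"ay": 0,"az": 0},
    {"grip": 1,"tx": 0,"ty": 0,"tz": 0.1,"ax": 0,"ay": 0,"az": 0},
    {"grip": 1,"tx": 0,"ty": 0,"tz": 0,"ax": 0,"ay": 0,"az": 0},
  ],
)

```text
time: 17.12
position: [564.4, -125.4, 34.0]
eef_rot: [-3.141, 0.0, 1.269]
contact_force: [1.7, -0.6, -0.4]
width: 29.3
finger_force: 24.9
```

Emit:
servo_tool(
  deltas=[
    {"grip": 1,"tx": 0,"ty": 0,"tz": 0.1,"ax": 0,"ay": 0,"az": 0},
    {"grip": 1,"tx": 0,"ty": 0,"tz": 0.1,"ax": 0,"ay": 0,"az": 0},
    {"grip": 1,"tx": 0,"ty": 0,"tz": 0.1,"ax": 0,"ay": 0,"az": 0},
    {"grip": 1,"tx": 0,"ty": 0,"tz": 0,"ax": 0,"ay": 0,"az": 0},
  ],
)

```text
time: 17.45
position: [565.6, -125.7, 33.0]
eef_rot: [3.139, 0.0, 1.269]
contact_force: [-1.3, 0.8, 9.9]
width: 29.3
finger_force: 24.9
```

Emit:
servo_tool(
  deltas=[
    {"grip": 1,"tx": 0,"ty": 0,"tz": 0.05,"ax": 0,"ay": 0,"az": 0},
    {"grip": 1,"tx": 0,"ty": 0,"tz": 0,"ax": 0,"ay": 0,"az": 0},
    {"grip": 1,"tx": 0,"ty": 0,"tz": 0,"ax": 0,"ay": 0,"az": 0},
  ],
)

```text
time: 17.7
position: [565.7, -125.7, 32.9]
eef_rot: [3.139, 0.0, 1.269]
contact_force: [-2.6, 0.4, 13.8]
width: 29.3
finger_force: 24.9
```

Locked (14 N, no travel). Lift and try the middle cell.

Emit:
servo_tool(
  deltas=[
    {"grip": 1,"tx": 0,"ty": 0,"tz": -1,"ax": 0,"ay": 0,"az": 0},
    {"grip": 1,"tx": 0,"ty": 0,"tz": -1.5,"ax": 0,"ay": 0,"az": 0},
    {"grip": 1,"tx": 0,"ty": 0,"tz": -1.3,"ax": 0,"ay": 0,"az": 0},
    {"grip": 1,"tx": 0,"ty": 0,"tz": 0,"ax": 0,"ay": 0,"az": 0},
    {"grip": 1,"tx": -2,"ty": 0,"tz": 0,"ax": 0,"ay": 0,"az": 0},
    {"grip": 1,"tx": -2,"ty": 0,"tz": 0,"ax": 0,"ay": 0,"az": 0},
    {"grip": 1,"tx": 0,"ty": 0,"tz": 0,"ax": 0,"ay": 0,"az": 0},
    {"grip": 1,"tx": 0,"ty": 0,"tz": 0,"ax": 0,"ay": 0,"az": 0},
  ],
)

```text
time: 18.37
position: [551.9, -165.3, 68.3]
eef_rot: [-3.141, 0.001, 1.266]
contact_force: [-0.2, 0.8, -1.0]
width: 29.0
finger_force: 25.0
```

```bash
python3 -c "
from h import *
go([*cell(0),53])"
```

```text
tool cm [0.07 0.   1.53] az -0.003 pos [ 551.9 -165.3   68.3] F [-0.2  0.8 -1. ] w 29.0
```

Emit:
servo_tool(
  deltas=[
    {"grip": 1,"tx": 0,"ty": 0,"tz": 0.5,"ax": 0,"ay": 0,"az": 0},
    {"grip": 1,"tx": 0,"ty": 0,"tz": 0.5,"ax": 0,"ay": 0,"az": 0},
    {"grip": 1,"tx": 0,"ty": 0,"tz": 0.4,"ax": 0,"ay": 0,"az": 0},
    {"grip": 1,"tx": 0,"ty": 0,"tz": 0.2,"ax": 0,"ay": 0,"az": 0},
    {"grip": 1,"tx": 0,"ty": 0,"tz": 0,"ax": 0,"ay": 0,"az": 0},
  ],
)

```text
time: 18.78
position: [552.4, -162.9, 52.0]
eef_rot: [-3.14, -0.0, 1.27]
contact_force: [-0.1, 0.4, 0.1]
width: 29.2
finger_force: 25.0
```

Emit:
servo_tool(
  deltas=[
    {"grip": 1,"tx": -0.05,"ty": 0,"tz": 0.5,"ax": 0,"ay": 0,"az": 0},
    {"grip": 1,"tx": 0,"ty": 0,"tz": 0.5,"ax": 0,"ay": 0,"az": 0},
    {"grip": 1,"tx": 0,"ty": 0,"tz": 0.5,"ax": 0,"ay": 0,"az": 0},
    {"grip": 1,"tx": 0,"ty": 0,"tz": 0.2,"ax": 0,"ay": 0,"az": 0},
    {"grip": 1,"tx": 0,"ty": 0,"tz": 0.1,"ax": 0,"ay": 0,"az": 0},
    {"grip": 1,"tx": 0,"ty": 0,"tz": 0,"ax": 0,"ay": 0,"az": 0},
  ],
)

```text
time: 19.28
position: [552.4, -164.2, 34.5]
eef_rot: [-3.141, 0.0, 1.269]
contact_force: [-0.4, 0.2, -0.5]
width: 29.4
finger_force: 25.0
```

Emit:
servo_tool(
  deltas=[
    {"grip": 1,"tx": 0,"ty": 0,"tz": 0.1,"ax": 0,"ay": 0,"az": 0},
    {"grip": 1,"tx": 0,"ty": 0,"tz": 0.1,"ax": 0,"ay": 0,"az": 0},
    {"grip": 1,"tx": 0,"ty": 0,"tz": 0.1,"ax": 0,"ay": 0,"az": 0},
    {"grip": 1,"tx": 0,"ty": 0,"tz": 0,"ax": 0,"ay": 0,"az": 0},
  ],
)

```text
time: 19.62
position: [552.9, -164.2, 32.2]
eef_rot: [3.141, 0.0, 1.269]
contact_force: [0.1, 0.7, 2.3]
width: 29.5
finger_force: 25.0
```

Emit:
servo_tool(
  deltas=[
    {"grip": 1,"tx": 0,"ty": 0,"tz": 0.1,"ax": 0,"ay": 0,"az": 0},
    {"grip": 1,"tx": 0,"ty": 0,"tz": 0.1,"ax": 0,"ay": 0,"az": 0},
    {"grip": 1,"tx": 0,"ty": 0,"tz": 0.1,"ax": 0,"ay": 0,"az": 0},
    {"grip": 1,"tx": 0,"ty": 0,"tz": 0,"ax": 0,"ay": 0,"az": 0},
  ],
)

```text
time: 19.95
position: [552.9, -164.2, 28.9]
eef_rot: [3.141, -0.0, 1.269]
contact_force: [1.2, -1.4, 4.1]
width: 29.6
finger_force: 25.0
```

It gives. Press on to the stop (about 19.4).

Emit:
servo_tool(
  deltas=[
    {"grip": 1,"tx": 0,"ty": 0,"tz": 0.15,"ax": 0,"ay": 0,"az": 0},
    {"grip": 1,"tx": 0,"ty": 0,"tz": 0.15,"ax": 0,"ay": 0,"az": 0},
    {"grip": 1,"tx": 0,"ty": 0,"tz": 0.15,"ax": 0,"ay": 0,"az": 0},
    {"grip": 1,"tx": 0,"ty": 0,"tz": 0.15,"ax": 0,"ay": 0,"az": 0},
    {"grip": 1,"tx": 0,"ty": 0,"tz": 0.15,"ax": 0,"ay": 0,"az": 0},
    {"grip": 1,"tx": 0,"ty": 0,"tz": 0.1,"ax": 0,"ay": 0,"az": 0},
    {"grip": 1,"tx": 0,"ty": 0,"tz": 0,"ax": 0,"ay": 0,"az": 0},
  ],
)

```text
time: 20.53
position: [552.8, -164.2, 20.0]
eef_rot: [3.141, -0.0, 1.269]
contact_force: [1.0, -0.1, 1.4]
width: 29.0
finger_force: 25.0
```

Emit:
servo_tool(
  deltas=[
    {"grip": 1,"tx": 0,"ty": 0,"tz": 0.1,"ax": 0,"ay": 0,"az": 0},
    {"grip": 1,"tx": 0,"ty": 0,"tz": 0.1,"ax": 0,"ay": 0,"az": 0},
    {"grip": 1,"tx": 0,"ty": 0,"tz": 0,"ax": 0,"ay": 0,"az": 0},
  ],
)

```text
time: 20.78
position: [553.0, -164.2, 18.9]
eef_rot: [3.141, 0.0, 1.269]
contact_force: [0.1, -0.3, 7.6]
width: 29.1
finger_force: 24.9
```

Push a touch more to confirm the stop, then release and rise.

Emit:
servo_tool(
  deltas=[
    {"grip": 1,"tx": 0,"ty": 0,"tz": 0.1,"ax": 0,"ay": 0,"az": 0},
    {"grip": 1,"tx": 0,"ty": 0,"tz": 0,"ax": 0,"ay": 0,"az": 0},
  ],
)

```text
time: 20.95
position: [553.3, -164.4, 18.7]
eef_rot: [3.14, 0.0, 1.269]
contact_force: [0.5, -0.3, 14.6]
width: 29.2
finger_force: 25.0
```

Emit:
servo_tool(
  deltas=[
    {"grip": -0.4,"tx": 0,"ty": 0,"tz": -0.15,"ax": 0,"ay": 0,"az": 0},
    {"grip": -0.4,"tx": 0,"ty": 0,"tz": 0,"ax": 0,"ay": 0,"az": 0},
    {"grip": -0.4,"tx": 0,"ty": 0,"tz": 0,"ax": 0,"ay": 0,"az": 0},
    {"grip": -0.4,"tx": 0,"ty": 0,"tz": 0,"ax": 0,"ay": 0,"az": 0},
    {"grip": -0.4,"tx": 0,"ty": 0,"tz": -1.5,"ax": 0,"ay": 0,"az": 0},
    {"grip": -0.4,"tx": 0,"ty": 0,"tz": -2.5,"ax": 0,"ay": 0,"az": 0},
    {"grip": -0.4,"tx": 0,"ty": 0,"tz": -2,"ax": 0,"ay": 0,"az": 0},
    {"grip": -0.4,"tx": 0,"ty": 0,"tz": 0,"ax": 0,"ay": 0,"az": 0},
  ],
)

```text
time: 21.62
position: [554.8, -164.4, 81.7]
eef_rot: [3.136, -0.001, 1.269]
contact_force: [0.7, 0.2, 0.7]
width: 61.6
finger_force: 0.0
```

```bash
python3 -c "
from h import *
go([*JA,80])
W=cloud(camera('side'))
for i in (0,2):
  q=cell(i);m=(np.hypot(W[...,0]-q[0],W[...,1]-q[1])<15)&(W[...,2]>56)&(W[...,2]<105);P=W[m];print(i,np.percentile(P[:,2],[10,50,90,100]),len(P))
"
```

```text
tool cm [ 45.72 -18.54   0.17] az -0.0 pos [ 554.8 -164.4   81.7] F [0.7 0.2 0.7] w 61.6
0 [59.883691   77.86721811 79.90380373 80.49862241] 76
2 [60.1609525  78.03967521 79.62097736 81.0679217 ] 85
```

Emit:
servo_tool(
  deltas=[
    {"grip": -0.4,"tx": 1.8,"ty": -0.8,"tz": 0,"ax": 0,"ay": 0,"az": 0},
    {"grip": -0.4,"tx": 3.3,"ty": -1.3,"tz": 0,"ax": 0,"ay": 0,"az": 0},
    {"grip": -0.4,"tx": 3.3,"ty": -1.3,"tz": 0,"ax": 0,"ay": 0,"az": 0},
    {"grip": -0.4,"tx": 3.3,"ty": -1.3,"tz": 0,"ax": 0,"ay": 0,"az": 0},
    {"grip": -0.4,"tx": 3.3,"ty": -1.3,"tz": 0,"ax": 0,"ay": 0,"az": 0},
    {"grip": -0.4,"tx": 3.3,"ty": -1.3,"tz": 0,"ax": 0,"ay": 0,"az": 0},
    {"grip": -0.4,"tx": 3.3,"ty": -1.3,"tz": 0,"ax": 0,"ay": 0,"az": 0},
    {"grip": -0.4,"tx": 3.3,"ty": -1.3,"tz": 0,"ax": 0,"ay": 0,"az": 0},
  ],
)

```text
time: 22.33
position: [530.8, 104.3, 77.5]
eef_rot: [-3.14, 0.002, 1.269]
contact_force: [-0.1, -0.1, 0.5]
width: 61.6
finger_force: 0.0
```

Emit:
servo_tool(
  deltas=[
    {"grip": -0.4,"tx": 3.3,"ty": -1.3,"tz": 0,"ax": 0,"ay": 0,"az": 0},
    {"grip": -0.4,"tx": 3.3,"ty": -1.3,"tz": 0,"ax": 0,"ay": 0,"az": 0},
    {"grip": -0.4,"tx": 3.3,"ty": -1.3,"tz": 0,"ax": 0,"ay": 0,"az": 0},
    {"grip": -0.4,"tx": 3.3,"ty": -1.3,"tz": 0,"ax": 0,"ay": 0,"az": 0},
    {"grip": -0.4,"tx": 3.3,"ty": -1.3,"tz": 0,"ax": 0,"ay": 0,"az": 0},
    {"grip": -0.4,"tx": 2.5,"ty": -1.2,"tz": 0,"ax": 0,"ay": 0,"az": 0},
    {"grip": -0.4,"tx": 1.8,"ty": -0.8,"tz": 0,"ax": 0,"ay": 0,"az": 0},
    {"grip": -0.4,"tx": 0,"ty": 0,"tz": 0,"ax": 0,"ay": 0,"az": 0},
  ],
)

```text
time: 23.0
position: [510.0, 333.4, 77.6]
eef_rot: [-3.138, -0.003, 1.276]
contact_force: [-1.0, 1.1, -0.4]
width: 61.5
finger_force: 0.0
```

Emit:
servo_tool(
  deltas=[
    {"grip": -0.4,"tx": 0,"ty": 0,"tz": 0,"ax": 0,"ay": 0,"az": 0},
    {"grip": -0.4,"tx": 0,"ty": 0,"tz": 0,"ax": 0,"ay": 0,"az": 0},
    {"grip": -0.4,"tx": 0,"ty": 0,"tz": 0,"ax": 0,"ay": 0,"az": 0},
    {"grip": -0.4,"tx": 0,"ty": 0,"tz": 0,"ax": 0,"ay": 0,"az": 0},
    {"grip": -0.4,"tx": 0,"ty": 0,"tz": 0,"ax": 0,"ay": 0,"az": 0},
    {"grip": -0.4,"tx": 0,"ty": 0,"tz": 0,"ax": 0,"ay": 0,"az": 0},
  ],
)

```text
time: 23.5
position: [513.2, 325.9, 78.8]
eef_rot: [3.141, 0.0, 1.268]
contact_force: [0.1, 0.4, -0.2]
width: 62.0
finger_force: 0.0
```

```bash
python3 -c "
from h import *
go([*JA,9]);print(read_state()['qpos'],read_state()['eef_rot'])"
```

```text
tool cm [0.15 0.03 6.98] az -0.001 pos [513.2 325.9  78.8] F [ 0.1  0.4 -0.2] w 62.0
[-0.50064136  0.83290961 -0.25165041  1.71664104  0.31767142  0.63246165
 -1.23443479] [3.14135501e+00 3.89584277e-04 1.26754189e+00]
```

Emit:
servo_tool(
  deltas=[
    {"grip": -0.4,"tx": 0.05,"ty": 0,"tz": 2,"ax": 0,"ay": 0,"az": 0},
    {"grip": -0.4,"tx": 0,"ty": 0,"tz": 2.5,"ax": 0,"ay": 0,"az": 0},
    {"grip": -0.4,"tx": 0,"ty": 0,"tz": 1.5,"ax": 0,"ay": 0,"az": 0},
    {"grip": -0.4,"tx": 0,"ty": 0,"tz": 0.8,"ax": 0,"ay": 0,"az": 0},
    {"grip": -0.4,"tx": 0,"ty": 0,"tz": 0,"ax": 0,"ay": 0,"az": 0},
    {"grip": -0.4,"tx": 0,"ty": 0,"tz": 0,"ax": 0,"ay": 0,"az": 0},
    {"grip": -0.4,"tx": 0,"ty": 0,"tz": 0,"ax": 0,"ay": 0,"az": 0},
  ],
)

```text
time: 24.08
position: [513.7, 327.9, 11.8]
eef_rot: [3.14, -0.002, 1.269]
contact_force: [-0.3, 0.6, 0.2]
width: 61.8
finger_force: 0.0
```

```bash
python3 -c "
from h import *
go([*JA,9]);jarfit(JA)"
```

```text
tool cm [-0.05  0.03  0.28] az -0.0 pos [513.7 327.9  11.8] F [-0.3  0.6  0.2] w 61.8
112 [513.3030546  328.08040276] jar-tcp (C had -.4,1.4) [-0.5  0.2]
```

Emit:
servo_tool(
  deltas=[
    {"grip": -0.4,"tx": -0.05,"ty": 0,"tz": 0.2,"ax": 0,"ay": 0,"az": 0},
    {"grip": 1,"tx": 0,"ty": 0,"tz": 0,"ax": 0,"ay": 0,"az": 0},
    {"grip": 1,"tx": 0,"ty": 0,"tz": 0,"ax": 0,"ay": 0,"az": 0},
    {"grip": 1,"tx": 0,"ty": 0,"tz": 0,"ax": 0,"ay": 0,"az": 0},
    {"grip": 1,"tx": 0,"ty": 0,"tz": 0,"ax": 0,"ay": 0,"az": 0},
    {"grip": 1,"tx": 0,"ty": 0,"tz": 0,"ax": 0,"ay": 0,"az": 0},
    {"grip": 1,"tx": 0,"ty": 0,"tz": 0,"ax": 0,"ay": 0,"az": 0},
    {"grip": 1,"tx": 0,"ty": 0,"tz": 0,"ax": 0,"ay": 0,"az": 0},
  ],
)

```text
time: 24.8
position: [512.9, 326.9, 8.9]
eef_rot: [3.141, -0.0, 1.269]
contact_force: [-0.6, -0.3, -0.1]
width: 29.4
finger_force: 25.0
```

```bash
python3 -c "
from h import *
jarfit(JA);go([*cell(-1),105])"
```

```text
116 [512.90721571 328.25150297] jar-tcp (C had -.4,1.4) [-0.   1.3]
tool cm [-49.86  18.37  -9.61] az -0.0 pos [512.9 326.9   8.9] F [0.4 0.6 0.3] w 29.2
```

Emit:
servo_tool(
  deltas=[
    {"grip": 1,"tx": 0,"ty": 0,"tz": -2,"ax": 0,"ay": 0,"az": 0},
    {"grip": 1,"tx": 0,"ty": 0,"tz": -3,"ax": 0,"ay": 0,"az": 0},
    {"grip": 1,"tx": -1.5,"ty": 0.6,"tz": -3,"ax": 0,"ay": 0,"az": 0},
    {"grip": 1,"tx": -3.5,"ty": 1.3,"tz": -1.6,"ax": 0,"ay": 0,"az": 0},
    {"grip": 1,"tx": -3.5,"ty": 1.3,"tz": 0,"ax": 0,"ay": 0,"az": 0},
    {"grip": 1,"tx": -3.5,"ty": 1.3,"tz": 0,"ax": 0,"ay": 0,"az": 0},
    {"grip": 1,"tx": -3.5,"ty": 1.3,"tz": 0,"ax": 0,"ay": 0,"az": 0},
    {"grip": 1,"tx": -3.5,"ty": 1.3,"tz": 0,"ax": 0,"ay": 0,"az": 0},
  ],
)

```text
time: 25.52
position: [523.8, 122.6, 104.9]
eef_rot: [3.142, 0.0, 1.269]
contact_force: [0.6, -1.1, -0.3]
width: 29.2
finger_force: 25.0
```

Emit:
servo_tool(
  deltas=[
    {"grip": 1,"tx": -3.5,"ty": 1.3,"tz": 0,"ax": 0,"ay": 0,"az": 0},
    {"grip": 1,"tx": -3.5,"ty": 1.3,"tz": 0,"ax": 0,"ay": 0,"az": 0},
    {"grip": 1,"tx": -3.5,"ty": 1.3,"tz": 0,"ax": 0,"ay": 0,"az": 0},
    {"grip": 1,"tx": -3.5,"ty": 1.3,"tz": 0,"ax": 0,"ay": 0,"az": 0},
    {"grip": 1,"tx": -3.5,"ty": 1.3,"tz": 0,"ax": 0,"ay": 0,"az": 0},
    {"grip": 1,"tx": -3.5,"ty": 1.3,"tz": 0,"ax": 0,"ay": 0,"az": 0},
    {"grip": 1,"tx": -3.5,"ty": 1.2,"tz": 0,"ax": 0,"ay": 0,"az": 0},
    {"grip": 1,"tx": -3.5,"ty": 1.2,"tz": 0,"ax": 0,"ay": 0,"az": 0},
  ],
)

```text
time: 26.18
position: [537.7, -175.2, 104.7]
eef_rot: [-3.141, 0.0, 1.269]
contact_force: [0.6, -0.2, -1.1]
width: 29.3
finger_force: 25.0
```

Emit:
servo_tool(
  deltas=[
    {"grip": 1,"tx": -1.9,"ty": 0.7,"tz": 0,"ax": 0,"ay": 0,"az": 0},
    {"grip": 1,"tx": -0.9,"ty": 0.4,"tz": 0,"ax": 0,"ay": 0,"az": 0},
    {"grip": 1,"tx": 0,"ty": 0,"tz": 0,"ax": 0,"ay": 0,"az": 0},
    {"grip": 1,"tx": 0,"ty": 0,"tz": 0,"ax": 0,"ay": 0,"az": 0},
    {"grip": 1,"tx": 0,"ty": 0,"tz": 0,"ax": 0,"ay": 0,"az": 0},
    {"grip": 1,"tx": 0,"ty": 0,"tz": 0,"ax": 0,"ay": 0,"az": 0},
    {"grip": 1,"tx": 0,"ty": 0,"tz": 0,"ax": 0,"ay": 0,"az": 0},
    {"grip": 1,"tx": 0,"ty": 0,"tz": 0,"ax": 0,"ay": 0,"az": 0},
  ],
)

```text
time: 26.85
position: [540.6, -201.9, 104.9]
eef_rot: [-3.141, -0.0, 1.271]
contact_force: [0.2, 0.2, -0.7]
width: 29.3
finger_force: 25.0
```

```bash
python3 -c "
from h import *
go([*cell(-1),68])"
```

```text
tool cm [-0.19 -0.    3.69] az 0.002 pos [ 540.6 -201.9  104.9] F [ 0.2  0.2 -0.7] w 29.3
```

Emit:
servo_tool(
  deltas=[
    {"grip": 1,"tx": -0.05,"ty": 0,"tz": 1.5,"ax": 0,"ay": 0,"az": 0},
    {"grip": 1,"tx": 0,"ty": 0,"tz": 1.7,"ax": 0,"ay": 0,"az": 0},
    {"grip": 1,"tx": 0,"ty": 0,"tz": 0.5,"ax": 0,"ay": 0,"az": 0},
    {"grip": 1,"tx": 0,"ty": 0,"tz": 0,"ax": 0,"ay": 0,"az": 0},
    {"grip": 1,"tx": 0,"ty": 0,"tz": 0,"ax": 0,"ay": 0,"az": 0},
  ],
)

```text
time: 27.27
position: [540.4, -203.4, 68.0]
eef_rot: [-3.141, -0.0, 1.269]
contact_force: [0.4, -0.1, -0.8]
width: 29.4
finger_force: 25.0
```

```bash
python3 -c "
from h import *
go([*cell(-1),53])"
```

```text
tool cm [-0.04 -0.03  1.5 ] az 0.0 pos [ 540.4 -203.4   68. ] F [ 0.4 -0.1 -0.8] w 29.4
```

Emit:
servo_tool(
  deltas=[
    {"grip": 1,"tx": 0,"ty": 0,"tz": 0.5,"ax": 0,"ay": 0,"az": 0},
    {"grip": 1,"tx": 0,"ty": 0,"tz": 0.5,"ax": 0,"ay": 0,"az": 0},
    {"grip": 1,"tx": 0,"ty": 0,"tz": 0.4,"ax": 0,"ay": 0,"az": 0},
    {"grip": 1,"tx": 0,"ty": 0,"tz": 0.2,"ax": 0,"ay": 0,"az": 0},
    {"grip": 1,"tx": 0,"ty": 0,"tz": 0,"ax": 0,"ay": 0,"az": 0},
  ],
)

```text
time: 27.68
position: [539.9, -203.7, 51.3]
eef_rot: [-3.141, 0.0, 1.269]
contact_force: [0.1, 0.7, -1.3]
width: 29.2
finger_force: 25.0
```

Emit:
servo_tool(
  deltas=[
    {"grip": 1,"tx": 0,"ty": 0,"tz": 0.5,"ax": 0,"ay": 0,"az": 0},
    {"grip": 1,"tx": 0,"ty": 0,"tz": 0.5,"ax": 0,"ay": 0,"az": 0},
    {"grip": 1,"tx": 0,"ty": 0,"tz": 0.4,"ax": 0,"ay": 0,"az": 0},
    {"grip": 1,"tx": 0,"ty": 0,"tz": 0.2,"ax": 0,"ay": 0,"az": 0},
    {"grip": 1,"tx": 0,"ty": 0,"tz": 0.1,"ax": 0,"ay": 0,"az": 0},
    {"grip": 1,"tx": 0,"ty": 0,"tz": 0,"ax": 0,"ay": 0,"az": 0},
  ],
)

```text
time: 28.18
position: [540.1, -203.7, 34.5]
eef_rot: [-3.141, 0.0, 1.269]
contact_force: [0.6, -0.3, -1.1]
width: 29.1
finger_force: 25.0
```

Emit:
servo_tool(
  deltas=[
    {"grip": 1,"tx": 0,"ty": 0,"tz": 0.1,"ax": 0,"ay": 0,"az": 0},
    {"grip": 1,"tx": 0,"ty": 0,"tz": 0.1,"ax": 0,"ay": 0,"az": 0},
    {"grip": 1,"tx": 0,"ty": 0,"tz": 0.1,"ax": 0,"ay": 0,"az": 0},
    {"grip": 1,"tx": 0,"ty": 0,"tz": 0,"ax": 0,"ay": 0,"az": 0},
  ],
)

```text
time: 28.52
position: [540.5, -203.8, 32.1]
eef_rot: [3.141, 0.0, 1.269]
contact_force: [0.0, -0.1, 1.5]
width: 29.4
finger_force: 25.0
```

Emit:
servo_tool(
  deltas=[
    {"grip": 1,"tx": 0,"ty": 0,"tz": 0.1,"ax": 0,"ay": 0,"az": 0},
    {"grip": 1,"tx": 0,"ty": 0,"tz": 0.1,"ax": 0,"ay": 0,"az": 0},
    {"grip": 1,"tx": 0,"ty": 0,"tz": 0.1,"ax": 0,"ay": 0,"az": 0},
    {"grip": 1,"tx": 0,"ty": 0,"tz": 0,"ax": 0,"ay": 0,"az": 0},
  ],
)

```text
time: 28.85
position: [540.5, -203.9, 28.9]
eef_rot: [3.141, 0.0, 1.269]
contact_force: [0.3, -0.8, 2.4]
width: 29.2
finger_force: 25.0
```

It gives; press home.

Emit:
servo_tool(
  deltas=[
    {"grip": 1,"tx": 0,"ty": 0,"tz": 0.15,"ax": 0,"ay": 0,"az": 0},
    {"grip": 1,"tx": 0,"ty": 0,"tz": 0.15,"ax": 0,"ay": 0,"az": 0},
    {"grip": 1,"tx": 0,"ty": 0,"tz": 0.15,"ax": 0,"ay": 0,"az": 0},
    {"grip": 1,"tx": 0,"ty": 0,"tz": 0.15,"ax": 0,"ay": 0,"az": 0},
    {"grip": 1,"tx": 0,"ty": 0,"tz": 0.15,"ax": 0,"ay": 0,"az": 0},
    {"grip": 1,"tx": 0,"ty": 0,"tz": 0.1,"ax": 0,"ay": 0,"az": 0},
    {"grip": 1,"tx": 0,"ty": 0,"tz": 0.1,"ax": 0,"ay": 0,"az": 0},
    {"grip": 1,"tx": 0,"ty": 0,"tz": 0,"ax": 0,"ay": 0,"az": 0},
  ],
)

```text
time: 29.52
position: [540.4, -203.8, 19.1]
eef_rot: [3.141, -0.0, 1.269]
contact_force: [1.0, -0.9, 1.6]
width: 29.6
finger_force: 25.0
```

Emit:
servo_tool(
  deltas=[
    {"grip": 1,"tx": 0,"ty": 0,"tz": 0.1,"ax": 0,"ay": 0,"az": 0},
    {"grip": 1,"tx": 0,"ty": 0,"tz": 0,"ax": 0,"ay": 0,"az": 0},
  ],
)

```text
time: 29.68
position: [540.5, -203.9, 18.7]
eef_rot: [3.141, 0.0, 1.269]
contact_force: [0.5, -0.6, 6.4]
width: 29.7
finger_force: 25.0
```

Emit:
servo_tool(
  deltas=[
    {"grip": 1,"tx": 0,"ty": 0,"tz": 0.15,"ax": 0,"ay": 0,"az": 0},
    {"grip": 1,"tx": 0,"ty": 0,"tz": 0,"ax": 0,"ay": 0,"az": 0},
    {"grip": 1,"tx": 0,"ty": 0,"tz": 0,"ax": 0,"ay": 0,"az": 0},
  ],
)

```text
time: 29.93
position: [541.1, -204.0, 18.3]
eef_rot: [3.139, 0.0, 1.269]
contact_force: [-1.2, 0.3, 14.8]
width: 29.5
finger_force: 25.0
```

Emit:
servo_tool(
  deltas=[
    {"grip": -0.4,"tx": 0,"ty": 0,"tz": -0.2,"ax": 0,"ay": 0,"az": 0},
    {"grip": -0.4,"tx": 0,"ty": 0,"tz": 0,"ax": 0,"ay": 0,"az": 0},
    {"grip": -0.4,"tx": 0,"ty": 0,"tz": 0,"ax": 0,"ay": 0,"az": 0},
    {"grip": -0.4,"tx": 0,"ty": 0,"tz": 0,"ax": 0,"ay": 0,"az": 0},
    {"grip": -0.4,"tx": 0,"ty": 0,"tz": -1.5,"ax": 0,"ay": 0,"az": 0},
    {"grip": -0.4,"tx": 0,"ty": 0,"tz": -2.5,"ax": 0,"ay": 0,"az": 0},
    {"grip": -0.4,"tx": 0,"ty": 0,"tz": -3,"ax": 0,"ay": 0,"az": 0},
    {"grip": -0.4,"tx": 0,"ty": 0,"tz": -3,"ax": 0,"ay": 0,"az": 0},
  ],
)

```text
time: 30.6
position: [539.2, -203.5, 119.0]
eef_rot: [-3.139, -0.0, 1.269]
contact_force: [-0.1, -0.6, 0.3]
width: 61.7
finger_force: 0.0
```

Emit:
servo_tool(
  deltas=[
    {"grip": -0.4,"tx": 0,"ty": 0,"tz": -2,"ax": 0,"ay": 0,"az": 0},
    {"grip": -0.4,"tx": 0,"ty": 0,"tz": 0,"ax": 0,"ay": 0,"az": 0},
    {"grip": -0.4,"tx": 0,"ty": 0,"tz": 0,"ax": 0,"ay": 0,"az": 0},
    {"grip": -0.4,"tx": 0,"ty": 0,"tz": 0,"ax": 0,"ay": 0,"az": 0},
  ],
)

```text
time: 30.93
position: [539.2, -203.8, 137.7]
eef_rot: [-3.139, 0.0, 1.269]
contact_force: [-0.2, 0.5, -1.1]
width: 61.7
finger_force: 0.0
```

```bash
python3 -c "
from h import *
c=camera('side');W=cloud(c)
for i in (-1,0,2):
  q=cell(i);m=(np.hypot(W[...,0]-q[0],W[...,1]-q[1])<15)&(W[...,2]>56)&(W[...,2]<105);P=W[m];print(i,np.percentile(P[:,2],[10,50,90,100]),len(P))
cv2.imwrite('pics/s4.png',c['pixels'])
"
```

```text
-1 [62.41075192 78.44428723 79.64748859 81.05211418] 62
0 [62.02249311 78.46600287 79.86535875 80.63833698] 73
2 [63.19661101 78.26337635 79.93552032 81.96252019] 85
```

View pics/s4.png

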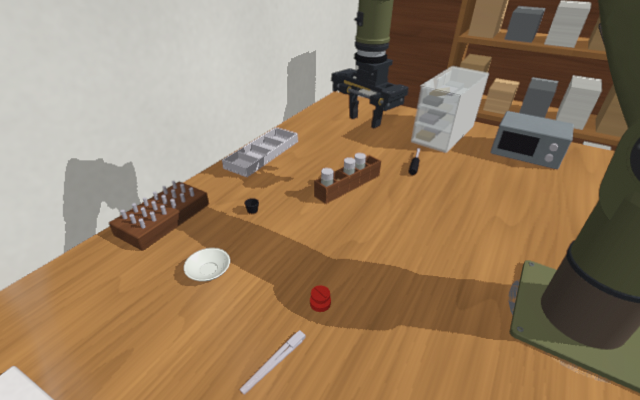

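All three jars stand in the rack (at about (327,177), (350,166) and (360,161)) at an equal height of 80 mm. The bystanders haven't moved and the gripper is clear.

```bash
python3 -c "
from h import *
print(close_job())"
```

```text
the job is handed in; nothing more can be done
None
```

All three jars stand pressed fully home, in the cells at about y = +82, 0 and −41 mm, and the job was handed in at about 31 s; the cell at +41 mm was locked, and my first grasp closed on air because the reported tool position reads about 37 mm below the real fingertips, which I then corrected for from the camera.

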